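# Break loose a cooler fan's left-hand blade nut

## Robot

A 6-joint arm with a two-finger parallel gripper is mounted at the origin on the work surface. World frame = base frame: x ahead of the robot, y to its left, z up, the work surface at z = 0. Lengths are in m, angles in rad, forces in N, time in s.
With the tool pointing down it reaches from about 0.325 to 0.925 m from the base axis. Payload 3.1 kg.
Tool frame: the origin (TCP) lies midway between the tips of the shut fingers; the grasp point (between the pads) lies 19 mm behind it (tcp_to_grasp is the distance from the TCP to the grasp point, in m); y points along the fingers, z is the direction in which the jaws open and shut, and the axes are right-handed (so a half turn about y gives the same grasp; the last joint's range is limited). The gripper opens to 85 mm and grips with 20 to 120 N. Pads are 22 mm wide; open, the fingers measure 114 mm over their backs; the gripper's body (76 mm by 85 mm) begins 54 mm behind the grasp point. The pads swing forward as they close: fully open they stand 13 mm farther back than shut.
Start: joints at [1.188, 0.217, 1.613, -0, 1.311, -0.112], TCP at [0.167, 0.602, 0.231] pointing down, gripper open.
Joint ranges: [-2.75, 2.75], [-0.78, 2.1], [0.31, 2.55], [-1.13, 4.27], [0.13, 2.63], [-2.58, 2.58]. Speed limits (rad/s): [2.79, 2.79, 3.14, 3.14, 3.14, 3.14].

## Interface

Orientations are given as a unit quaternion [x, y, z, w].
In Python, from plant import * gives the robot as it stands.
- The arm moves only by the tool arm_command, never from a script. Its argument "deltas" is a list of rows, each an object with "xyz": the shift along the tool's x, y, z in mm, a list of three; "delta_rot": the turn, a rotation vector about the tool's x, y, z in rad, a list of three; "claw": the opening, from -1 (shut) to 1 (fully open). In form: [{"xyz": [x, y, z], "delta_rot": [wx, wy, wz], "claw": claw}, ...]. A call has 1 to 10 rows; each row shifts and turns the pose as measured when the row begins, along the tool's axes as they then stand; what a row does not reach is not made up. A row lasts 1/10 s, in which the tool goes at most 50 mm and 8.59 degrees, less where a joint would pass 70% of its speed; a pose out of reach is approached as far as the arm can. A call with a gripper value outside its range is refused whole. The fingers move at their own pace and stop on an object; "newtons" is the grip in N (left out, the last holds). Time passes only in rows, so rows that do not move let the fingers close. It gives the time, the measured TCP pose, the force and the opening at its end, in the units of the state.
- read_state(): the state, without advancing time (a new reading comes with each control period).
- snapshot(name): name is "scene" or "side" or "wrist"; returns a dict with "image" (384x512x3 uint8, blue, green, red), "depth" (384x512 float32, m along the optical axis (not along the pixel's ray), 0 where there is no reading), "fx", "fy", "cx", "cy" (pixels), "position" and "orientation" of the camera in the world. Camera axes: x right, y up, looking along -z (the intrinsics and any distortion apply to the point x, -y, -z); pixel columns grow to the right and rows downward; lengths in m; the calibration is good to about 2 mm. A picture is of the moment at which its call begins.
- finish_job(): hands the job in, once; it reports no verdict.
The state is a dict: "t": time; "q": joint angles; "qd": joint speeds; "tau": joint torques, N m; "position": TCP position; "orientation": TCP orientation; "force": force on the tool from outside, world axes, zero at the start; "torque": the same for the moment, N m; "finger_gap": opening from 0.0 (shut) to 1.0 (fully open).
Only numpy, scipy, OpenCV 4.12 (cv2) and the standard library are available. Lean on these libraries where they do the work, as an engineer would, in place of code of your own. Each camera call takes 0.05 s, during which the arm holds its last target.

## Task

Break loose the hexagon nut that holds the blade on this cooler fan, with the T-handle socket wrench that stands in the steel pan. The nut has a left-hand thread, so it loosens clockwise seen from above: lower the socket gently, feel it drop fully over the nut, turn until you feel the nut go slack, and back it off about half a turn in all, leaving it on its thread; never turn it tighter, lean on it or touch it with the fingers. Then stand the wrench upright in the pan again and let go, with everything else left where it is.

Things in the scene. Friction and masses are not known exactly. Their poses are not given: they have to be found in the camera images.
- wrench_grip (a point): Centre of the wrench's black handle, 100 mm long along this point's x, 18 mm thick along y, 28 mm high; z up. The steel wrench (0.35 kg) is 96 mm high: this point is 82 mm above the socket's rim. Below the handle a shank 15 mm across runs down to the socket, which begins 36 mm above the rim (28 mm across, widening to 50 mm). Hold it with 40 N or more.
- wrench_mouth (a point): Centre of the socket's open lower rim; x, z as the handle's. A hexagonal hole 37.2 mm across flats, 19 mm deep. The worn socket rattles on its square drive by 0.22 rad either way, so its flats face within that of the handle's x (and every 60 degrees from there): that must be felt. Before it is on, press with less than 10 N. Fully on, the hole's bottom rests on the nut's top and this rim is 19 mm below it.
- nut_top (a point): Centre of the steel hexagon nut's top. The nut is 36 mm across flats, 22 mm high, its corners turned off to a cone over the top 3 mm (round top face 34 mm across); flats face this point's x and every 60 degrees from there. z up the axis. The nut stands free all round on the fan's hub; the thread end does not stand out above it.
- nut_seat (a point): Fixed point on the nut's axis at the height of the nut's underside at the start (spring washer's top). Left-hand thread: clockwise from above lifts the nut about 2.2 mm per rad (7 mm per half turn); it would come off after about 5 rad.
- nose: Fixed thread under the nut; it cannot turn, the blade is chocked. Up-and-down play of the nut 0.8 mm. The thread is strained beyond 60 N of push, pull or drag on the nut. Origin: centre of the fan's underside.
- washer: Steel spring washer, 42 mm across, under the nut. It keeps the nut tight over about the first 2.5 mm of its climb: 0.2 to 0.35 N m to turn it clockwise, easing as it climbs, then slack; counter-clockwise half as much again, and growing. Origin: centre of its top.
- nut: The same nut; origin at the centre of its underside, axes as its top's. 110 g.
- fan: The fan section lying face up, fixed: white sheet housing 250 x 250 mm, its flat top 95 mm up, with a round opening 208 mm across (rim to 103 mm), four aluminium blades about 83 mm up, and in the middle the hub with the nut, from 108 to 130 mm up. A wooden wedge up to 112 mm chocks a blade, about 85 mm from the axis. Origin: centre of the underside.
- pan_floor (a point): Centre of the inner floor of the open stainless pan: 176 mm along x, 108 mm along y outside, 65 mm high, walls 4 mm, floor 4 mm thick. Loose on the table, left or right of the fan; the wrench stands in it on its socket.
- tub: Bystander: closed white food tub with grey lid, 176 x 108 x 71 mm, on the other side of the fan. Origin: centre of its underside.
- driver: Bystander: screwdriver 200 mm long lying flat. Origin: centre of its underside.
Not all that is in view belongs to the job. Leave any pink or white look-alike of the part that bears wrench_grip alone.

How it is judged:
On the way, in this order (a step that is already met when the one before it is completed fails the run):
1. the socket is fully down over the nut (z of wrench_mouth in the frame of nut_top below -0.016 m and horizontal distance between wrench_mouth and nut_top below 0.004 m), for 0.2 s.
2. the nut has been broken loose with the socket still on it: climbed 4.5 mm from its seat (z of nut in the frame of nut_seat above 0.0045 m and z of wrench_mouth in the frame of nut_top below -0.008 m), for 0.1 s.
At the end, for the whole second after the job is handed in: The nut is 4.2 to 10.5 mm above its seat (about 0.3 to 0.75 turn loose) and still on the thread; the wrench stands upright (within 7 degrees) on the floor of the level pan, released and at rest (z of nut in the frame of nut_seat between 0.0042 and 0.0105 m and horizontal distance between nut and nut_seat below 0.004 m and x of wrench_grip in the frame of pan_floor between -0.08 and 0.08 m and y of wrench_grip in the frame of pan_floor between -0.045 and 0.045 m and z of wrench_grip in the frame of pan_floor below 0.09 m and angle between wrench_grip's own z axis and vertical below 0.12 rad and angle between pan_floor's own z axis and vertical below 0.1 rad and linear speed of each of wrench, nut below 0.02 m/s); the robot touches nothing.
It fails at once if the nut is turned tighter (counter-clockwise): driven over 1 mm down (z of nut in the frame of nut_seat below -0.001 m).
It fails at once if the nut is forced: over 60 N between it and its thread, or between it and the wrench (over 30 N before the socket is on) ((contact force between nut and wrench above 30 N and z of wrench_mouth in the frame of nut_top above -0.012 m) or contact force between nut and nose above 60 N or contact force between nut and wrench above 60 N).
It fails at once if the fingers touch the nut (contact force between the fingers and nut above 1 N).
It fails at once if the fan is leant on with over 20 N (contact force between any of the fingers, the arm, wrench and fan above 20 N).
It fails at once if the tub, the screwdriver or the pan is shifted by more than 40 mm (distance of any of tub, driver, pan_floor from where it was at the start of the episode above 0.04 m).
It also fails if it takes over 72 s, if anything falls off the work surface, if the arm or the gripper's body presses on something with over 40 N, if the wrist force passes 120 N, or if a joint passes its speed limit or range.

## Working session

There is one attempt and no reset: what is moved stays moved. The work goes in short steps, Python scripts to look and compute and a tool call to move; the robot and the scene stay as the last step left them, time stands still between calls to the robot, and variables do not carry over. Pictures are saved under pics/ and viewed, and the job is handed in when it is done.

Besides the shell and the picture viewer there is one more tool, called after "Call:" by a JSON object that holds its "method" and its "body". arm_command: Moves the arm, as the interface text tells. Its arguments: {"type":"object","properties":{"deltas":{"type":"array"},"newtons":{"type":"number"}},"required":["deltas"]}

```bash
ls; mkdir -p pics
cat > h.py <<'E'
from plant import *
import numpy as np, cv2
from scipy.spatial.transform import Rotation as R
def snap(n,f):
    s=snapshot(n); cv2.imwrite('pics/'+f+'.png',s['image']); np.savez('pics/'+f+'.npz',**s); return s
def ray(s,u,v):
    d=np.array([(u-s['cx'])/s['fx'],-(v-s['cy'])/s['fy'],-1.]); return R.from_quat(s['orientation']).apply(d)
def onz(s,u,v,z):
    d=ray(s,u,v);p=np.array(s['position']);return p+d*(z-p[2])/d[2]
def cloud(s):
    v,u=np.mgrid[0:384,0:512]; d=s['depth']
    P=np.stack([(u-s['cx'])/s['fx']*d,-(v-s['cy'])/s['fy']*d,-d],-1)
    return R.from_quat(s['orientation']).apply(P.reshape(-1,3)).reshape(384,512,3)+np.array(s['position'])
E
python3 - <<'E'
from h import *
for n in ['scene','side','wrist']:
    s=snap(n,n+'0'); print(n,s['position'],s['orientation'],s['fx'],[k for k in s])
print(read_state())
E
```

```text
pics
scene [ 1.35356542 -0.51962458  1.3809203 ] [0.30332979 0.15587706 0.4350268  0.83333371] 455.1906552767908 ['image', 'depth', 'fx', 'fy', 'cx', 'cy', 'position', 'orientation']
side [ 0.40390499 -0.65259555  1.05530705] [ 0.33210603 -0.0171489  -0.02939604  0.94262791] 403.4580770690521 ['image', 'depth', 'fx', 'fy', 'cx', 'cy', 'position', 'orientation']
wrist [0.10507366 0.6180062  0.37283876] [-0.10402074 -0.07832464  0.60011029  0.78924811] 311.93125403816083 ['image', 'depth', 'fx', 'fy', 'cx', 'cy', 'position', 'orientation']
{'t': 0.15, 'q': array([ 1.18778150e+00,  2.17612744e-01,  1.61460730e+00, -1.26771308e-05,
        1.31131848e+00, -1.12208983e-01]), 'qd': array([ 0.00050517, -0.00249741, -0.0057948 ,  0.00071934,  0.00116683,
        0.00173988]), 'tau': array([ 1.24337191e-05, -3.97454023e+01, -3.04413235e+01, -2.77377421e-04,
        5.89632531e-03, -8.30041870e-06]), 'position': array([0.16693629, 0.60162045, 0.23022667]), 'orientation': array([ 0.70130252, -0.09561526,  0.09528643, -0.69996642]), 'force': array([ 0.64076875,  0.02289862, -0.85536155]), 'torque': array([-0.00860054,  0.01830076,  0.01079348]), 'finger_gap': 1.0015632032776938}
```

View pics/scene0.png

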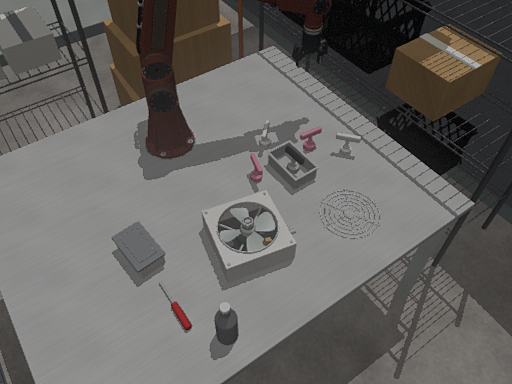

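View pics/side0.png

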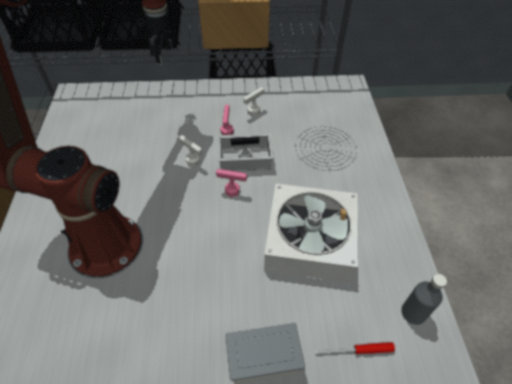

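View pics/wrist0.png

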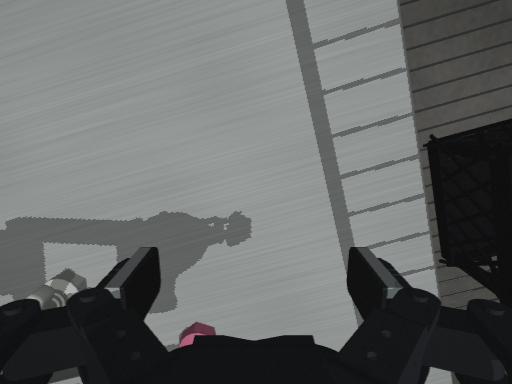

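The wrench (black handle) is in the pan at side (245,141). Pink and white look-alikes stand around it, the fan nut is at side (315,217), the tub is at side (265,350) and the driver is at (355,350). Next I'll measure them.

Run:
```python
from h import *
def ld(n): return dict(np.load('pics/'+n+'.npz'))
for n,boxes in [('side0',[(210,95,290,200),(260,180,365,290)]),('scene0',[(240,110,340,200),(200,185,300,280)])]:
    s=ld(n);C=cloud(s)
    ims=[]
    for b in boxes:
        c=s['image'][b[1]:b[3],b[0]:b[2]]; ims.append(cv2.resize(c,(400,400*c.shape[0]//c.shape[1]),interpolation=cv2.INTER_CUBIC))
    h=max(i.shape[0] for i in ims); ims=[cv2.copyMakeBorder(i,0,h-i.shape[0],0,0,0) for i in ims]
    cv2.imwrite('pics/z_'+n+'.png',np.hstack(ims))
s=ld('side0');C=cloud(s)
im=s['image'].astype(int)
Z=C[...,2]
# black handle
m=(im.max(-1)<50)&(Z>0.05)&(Z<0.13)
m[:, :200]=0
m[:125]=0;m[160:]=0;m[:,290:]=0
v,u=np.where(m);print(len(u),u.min(),u.max(),v.min(),v.max())
P=C[m];print('handle',P.mean(0),np.median(P,0),P.min(0),P.max(0))
for n,pt in [('side0',(315,217)),('scene0',(248,227))]:
    s=ld(n);C=cloud(s);print(n,C[pt[1]-4:pt[1]+5:2,pt[0]-4:pt[0]+5:2].reshape(-1,3).round(3)[:25:3])
```

```text
180 231 258 137 145
handle [0.43200752 0.32309661 0.0918193 ] [0.43113737 0.3226033  0.09318017] [0.38684211 0.31554543 0.07599377] [0.47894141 0.33280641 0.10270882]
side0 [[ 0.606 -0.009  0.127]
 [ 0.623 -0.01   0.127]
 [ 0.609 -0.019  0.131]
 [ 0.626 -0.02   0.131]
 [ 0.614 -0.025  0.13 ]
 [ 0.603 -0.029  0.127]
 [ 0.618 -0.034  0.132]
 [ 0.607 -0.037  0.128]
 [ 0.626 -0.033  0.121]]
scene0 [[ 0.617 -0.032  0.129]
 [ 0.63  -0.016  0.131]
 [ 0.629 -0.032  0.132]
 [ 0.637 -0.013  0.125]
 [ 0.63  -0.025  0.114]
 [ 0.622 -0.036  0.102]
 [ 0.632 -0.018  0.099]
 [ 0.631 -0.034  0.1  ]
 [ 0.639 -0.015  0.094]]
```

```bash
ls pics
```

```text
scene0.npz
scene0.png
side0.npz
side0.png
wrist0.npz
wrist0.png
z_scene0.png
z_side0.png
```

View pics/z_side0.png

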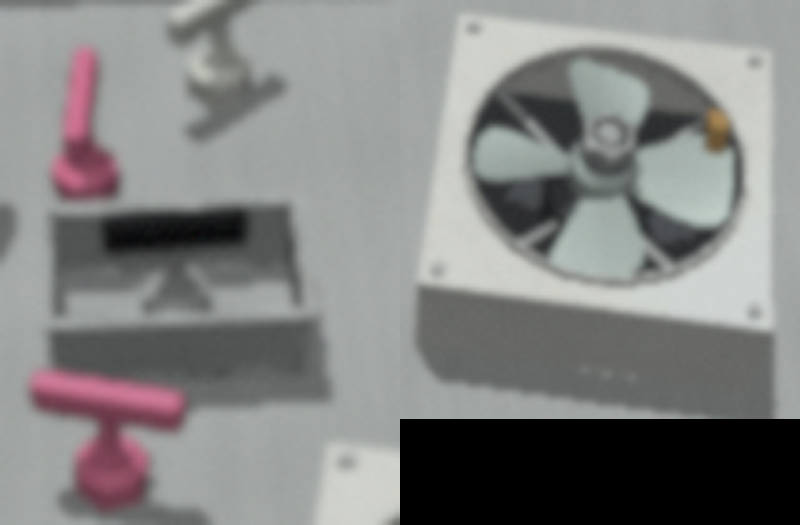

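View pics/z_scene0.png

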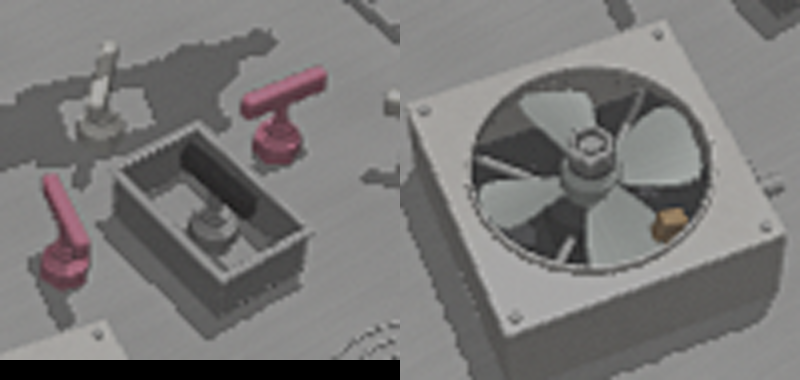

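```bash
cat >> h.py <<'E'
def ld(n): return dict(np.load('pics/'+n+'.npz'))
def tool():
    st=read_state(); return np.array(st['position']),R.from_quat(st['orientation']),st
def delta(target,yaw):
    """tool-frame shift in mm and turn to reach TCP target with tool y down and tool x at yaw"""
    p,r,st=tool()
    c,s=np.cos(yaw),np.sin(yaw); X=np.array([c,s,0]);Y=np.array([0,0,-1.]);Z=np.cross(X,Y)
    rt=R.from_matrix(np.stack([X,Y,Z],1))
    return r.inv().apply(np.array(target)-p)*1000,(r.inv()*rt).as_rotvec(),p
E
python3 - <<'E'
from h import *
p,r,st=tool();print(r.as_matrix().round(3))
for n in ['side0','scene0']:
    s=ld(n);C=cloud(s);Z=C[...,2];im=s['image'].astype(int)
    m=(im.max(-1)<60)&(Z>0.07)&(Z<0.11)&(abs(C[...,0]-.43)<.08)&(abs(C[...,1]-.32)<.06)
    P=C[m][:,:2]; w=np.linalg.svd(P-P.mean(0))[2][0]; print(n,m.sum(),C[m].mean(0),np.arctan2(w[1],w[0]),C[m].min(0),C[m].max(0))
    # pan rim
    m=(abs(Z-.065)<.006)&(abs(C[...,0]-.43)<.13)&(abs(C[...,1]-.32)<.1)&(im.max(-1)-im.min(-1)<25)
    b=cv2.minAreaRect(C[m][:,:2].astype(np.float32)*1000);print('pan',b)
    m=(Z>.127)&(Z<.137)&(abs(C[...,0]-.617)<.03)&(abs(C[...,1]+.027)<.03)
    print('nut',m.sum(),C[m].mean(0),C[m].min(0),C[m].max(0))
s=ld('side0');print(onz(s,244.5,141,.1))
E
```

```text
[[ 0.964 -0.001  0.268]
 [-0.268 -0.002  0.964]
 [-0.    -1.    -0.002]]
side0 207 [0.43134633 0.32321657 0.09089804] -3.1035875354369273 [0.38381443 0.31554543 0.07254751] [0.47905463 0.33367941 0.10270882]
pan ((431.4833984375, 323.3043518066406), (125.374755859375, 186.5944061279297), 89.84481811523438)
nut 102 [ 0.61261147 -0.01998183  0.13017988] [ 0.59452804 -0.03987012  0.12703658] [ 0.63054496 -0.00109798  0.13553819]
scene0 143 [0.43866318 0.32696742 0.09179401] 0.0613414738127943 [0.38189655 0.31839781 0.07043325] [0.48509006 0.33847512 0.10883964]
pan ((432.6911926269531, 323.8878173828125), (124.90376281738281, 193.24420166015625), 89.93872833251953)
nut 66 [ 0.61744087 -0.01760701  0.13066453] [ 0.5990667  -0.03874034  0.12700841] [0.63515023 0.00264295 0.13629086]
[0.43251807 0.31452681 0.1       ]
```

Run:
```python
from h import *
s=ld('wrist0');p,r,st=tool()
print('cam in tool mm',r.inv().apply(s['position']-p)*1000)
for uv in [(256,192),(256,250),(256,130),(256,60)]:
    d=r.inv().apply(ray(s,*uv));print(uv,d/d[1])
cx=(r.inv()*R.from_quat(s['orientation'])).as_matrix();print(cx.round(3))
print(delta([.433,.26,.231],0.04))
```

```text
cam in tool mm [ -64.02074716 -142.59717898   -1.03590359]
(256, 192) [0.23859948 1.         0.00970547]
(256, 250) [0.44518025 1.         0.0101799 ]
(256, 130) [0.03920061 1.         0.00924753]
(256, 60) [-0.16318382  1.          0.00878273]
[[-0.    -0.966 -0.258]
 [-0.001  0.258 -0.966]
 [ 1.     0.    -0.001]]
(array([ 3.47752432e+02, -3.45638643e-01, -2.57998362e+02]), array([ 0.00188744, -0.31080248, -0.00050476]), array([0.16693629, 0.60162045, 0.23022667]))
```

Call:
{"method": "arm_command", "body": {"deltas": [{"xyz": [38,0,-30],"delta_rot": [0,0,0],"claw": 0.3},{"xyz": [38,0,-30],"delta_rot": [0,0,0],"claw": 0.3},{"xyz": [38,0,-30],"delta_rot": [0,0,0],"claw": 0.3},{"xyz": [38,0,-30],"delta_rot": [0,0,0],"claw": 0.3},{"xyz": [38,0,-30],"delta_rot": [0,0,0],"claw": 0.3},{"xyz": [38,0,-30],"delta_rot": [0,0,0],"claw": 0.3},{"xyz": [38,0,-30],"delta_rot": [0,0,0],"claw": 0.3},{"xyz": [38,0,-30],"delta_rot": [0,0,0],"claw": 0.3},{"xyz": [38,0,-30],"delta_rot": [0,0,0],"claw": 0.3},{"xyz": [38,0,-30],"delta_rot": [0,0,0],"claw": 0.3}]}}

```text
t: 1.15
position: [0.4579, 0.2026, 0.2268]
orientation: [0.702, -0.091, 0.09, -0.701]
force: [0.1, 1.1, -0.5]
finger_gap: 0.649
```

Run:
```python
from h import *
print(delta([.614,-.019,.245],-.27)); print(read_state()['q'],read_state()['t'])
```

```text
(array([ 207.36872713,  -18.21770841, -174.54855484]), array([ 0.00211607,  0.0124533 , -0.00168698]), array([0.4578901 , 0.202581  , 0.22676739]))
[ 2.76852669e-01 -4.56545389e-02  1.90422384e+00 -9.85874296e-04
  1.28555895e+00 -1.03611835e+00] 1.15
```

Call:
{"method": "arm_command", "body": {"deltas": [{"xyz": [36,-3,-30],"delta_rot": [0,0,0],"claw": 0.3},{"xyz": [36,-3,-30],"delta_rot": [0,0,0],"claw": 0.3},{"xyz": [36,-3,-30],"delta_rot": [0,0,0],"claw": 0.3},{"xyz": [36,-3,-30],"delta_rot": [0,0,0],"claw": 0.3},{"xyz": [36,-3,-30],"delta_rot": [0,0,0],"claw": 0.3},{"xyz": [27,-3,-24],"delta_rot": [0,0,0],"claw": 0.3},{"xyz": [0,0,0],"delta_rot": [0,0,0],"claw": 0.3}]}}

```text
t: 1.85
position: [0.6196, -0.0351, 0.2428]
orientation: [0.702, -0.095, 0.093, -0.7]
force: [0.0, 0.7, -0.2]
finger_gap: 0.649
```

Run:
```python
from h import *
s=snap('wrist','w1'); cv2.imwrite('pics/w1z.png',cv2.resize(s['image'],(768,576),interpolation=cv2.INTER_CUBIC))
```

```text
(no output)
```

View pics/w1z.png

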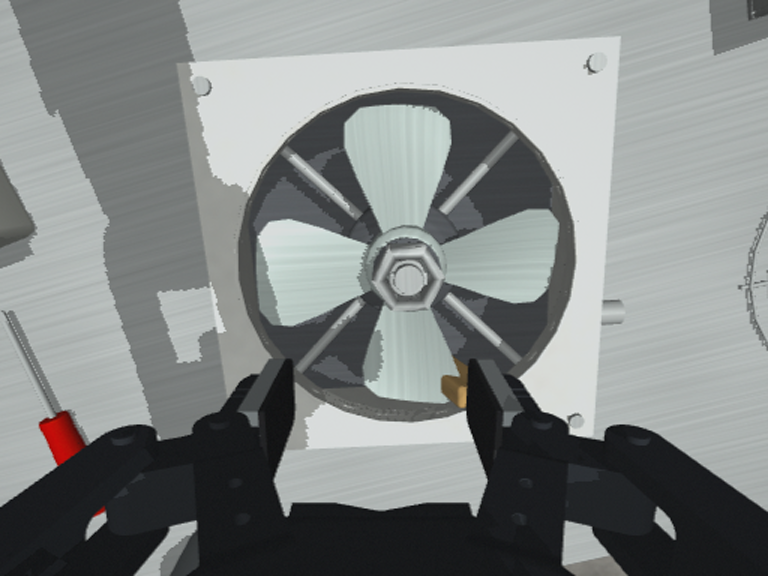

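Run:
```python
from h import *
s=ld('w1'); c=s['image'][150:220,235:310]; cv2.imwrite('pics/w1n.png',cv2.resize(c,(750,700)[:2] if 0 else (640,597),interpolation=cv2.INTER_CUBIC))
for uv in [(272,185)]: print(onz(s,*uv,.130))
C=cloud(s);Z=C[...,2]; m=(Z>.1275)&(Z<.14)&(abs(C[...,0]-.617)<.04)&(abs(C[...,1]+.027)<.04); print(m.sum(),C[m].mean(0),C[m].min(0),C[m].max(0))
```

```text
[ 0.61438152 -0.01858453  0.13      ]
1287 [ 0.61480519 -0.01858604  0.13066049] [ 0.59562552 -0.03849911  0.12750794] [0.63524528 0.00095767 0.13319471]
```

View pics/w1n.png

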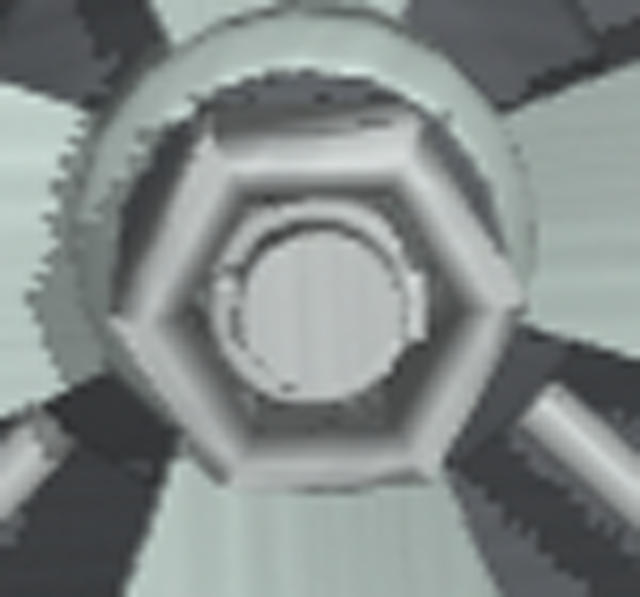

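Run:
```python
from h import *
s=ld('w1'); C=cloud(s);Z=C[...,2]
f=lambda u,v:onz(s,u,v,.127)[:2]
for th in (.1245,.126,.1275):
    m=(Z>th)&(Z<.14)&(abs(C[...,0]-.6148)<.03)&(abs(C[...,1]+.0186)<.03)
    v,u=np.where(m); P=np.array([f(a,b) for a,b in zip(u,v)]); c=P.mean(0); q=(P-c)@[1,1j]
    a=(np.abs(q)**6*np.exp(6j*np.angle(q))).sum()
    # hull area/max
    ph=np.angle(a)/6   # corner direction mod 60deg
    cnt=cv2.convexHull((P*1e5).astype(np.float32)); ap=cv2.approxPolyDP(cnt,250,True)[:,0]/1e5
    print(th,m.sum(),c,'corner',ph,'flat',np.mod(ph+np.pi/6,np.pi/3),cv2.contourArea(cnt)/1e4, 'expect',2*np.sqrt(3)*18**2)
    print(ap.round(4).tolist(), np.mod(np.arctan2(*(ap-c).T[::-1]),np.pi/3).round(3))
pts=np.array([(120,318),(212,140),(420,125),(520,300),(430,470),(232,480)])/8.533+[235,150]-.5
P=np.array([f(*a) for a in pts]);c=P.mean(0);print(c,np.mod(np.arctan2(*(P-c).T[::-1]),np.pi/3),np.linalg.norm(P-c,axis=1))
```

```text
0.1245 1438 [ 0.61545584 -0.01855398] corner 0.3041909580267771 flat 0.8277897336250759 1153.6366856703953 expect 1122.3689233046325
[[0.635699987411499, -0.013199999928474426], [0.6176000237464905, 0.0007999999797903001], [0.6003999710083008, -0.0044999998062849045], [0.5957000255584717, -0.024800000712275505], [0.6097000241279602, -0.03819999843835831], [0.6302000284194946, -0.03310000151395798]] [0.26  0.412 0.298 0.307 0.24  0.269]
0.126 1362 [ 0.61561631 -0.01857543] corner 0.30129577913107336 flat 0.8248945547293722 1147.6104279839828 expect 1122.3689233046325
[[0.635699987411499, -0.013199999928474426], [0.6176000237464905, 0.0007999999797903001], [0.6003999710083008, -0.0044999998062849045], [0.5957000255584717, -0.024800000712275505], [0.6105999946594238, -0.03840000182390213], [0.6302000284194946, -0.03310000151395798]] [0.263 0.42  0.303 0.304 0.274 0.264]
0.1275 1287 [ 0.61562379 -0.01858206] corner 0.2974472209544345 flat 0.8210459965527332 1146.5674302375153 expect 1122.3689233046325
[[0.635699987411499, -0.013199999928474426], [0.6176000237464905, 0.0007999999797903001], [0.6003999710083008, -0.0044999998062849045], [0.5957000255584717, -0.024800000712275505], [0.6105999946594238, -0.03840000182390213], [0.6302000284194946, -0.03310000151395798]] [0.263 0.421 0.303 0.304 0.274 0.264]
[ 0.61554673 -0.01847333] [0.31196618 0.31825213 0.31130262 0.29697367 0.32077703 0.32091891] [0.02011753 0.02001649 0.02039346 0.01960938 0.02010668 0.01988404]
```

Run:
```python
from h import *
print(delta([.433,.323,.22],-.27)); print(read_state()['q'],read_state()['t'])
```

```text
(array([-271.80060108,   22.77691932,  295.45594392]), array([ 0.00240935,  0.00544406, -0.00450861]), array([ 0.61820054, -0.03322174,  0.24225763]))
[-0.16603787  0.19902932  1.61360237 -0.00199721  1.33369044 -1.47180455] 1.9
```

Call:
{"method": "arm_command", "body": {"deltas": [{"xyz": [-34,3,36],"delta_rot": [0,0,0],"claw": 0.3},{"xyz": [-34,3,36],"delta_rot": [0,0,0],"claw": 0.3},{"xyz": [-34,3,36],"delta_rot": [0,0,0],"claw": 0.3},{"xyz": [-34,3,36],"delta_rot": [0,0,0],"claw": 0.3},{"xyz": [-34,3,36],"delta_rot": [0,0,0],"claw": 0.3},{"xyz": [-34,3,36],"delta_rot": [0,0,0],"claw": 0.3},{"xyz": [-34,3,36],"delta_rot": [0,0,0],"claw": 0.3},{"xyz": [-34,2,36],"delta_rot": [0,-0.145,0],"claw": 0.3},{"xyz": [0,0,0],"delta_rot": [0,-0.145,0],"claw": 0.3},{"xyz": [0,0,0],"delta_rot": [0,-0.02,0],"claw": 0.3}]}}

```text
t: 2.9
position: [0.4172, 0.3212, 0.2158]
orientation: [-0.706, -0.017, 0.028, 0.708]
force: [-0.5, -1.7, -0.1]
finger_gap: 0.651
```

Run:
```python
from h import *
s=snap('wrist','w2'); cv2.imwrite('pics/w2z.png',cv2.resize(s['image'],(768,576),interpolation=cv2.INTER_CUBIC))
C=cloud(s);Z=C[...,2];im=s['image'].astype(int)
m=(im.max(-1)<60)&(Z>0.06)&(Z<0.115)&(abs(C[...,0]-.433)<.08)&(abs(C[...,1]-.323)<.05)
m=m&(np.arange(384)[:,None]<330)
v,u=np.where(m);print(len(u),u.min(),u.max(),v.min(),v.max())
for th in (.07,.095):
    k=m&(Z>th); P=C[k][:,:2]; print(C[k].min(0),C[k].max(0),cv2.minAreaRect((P*1000).astype(np.float32)))
mm=m&(Z>.095);v,u=np.where(mm);P=np.array([onz(s,a,b,.1)[:2] for a,b in zip(u,v)]);print(cv2.minAreaRect((P*1000).astype(np.float32)))
print(tool()[0],tool()[1].as_matrix()[:,0],read_state()['t'])
```

```text
2084 204 273 157 266
[0.38369752 0.31927425 0.08043255] [0.48227576 0.34064831 0.10238447] ((432.9919128417969, 329.3315124511719), (98.42422485351562, 17.594600677490234), 3.2602553367614746)
[0.38390974 0.31932509 0.09500666] [0.48227576 0.33972466 0.10238447] ((433.0848388671875, 329.3334655761719), (98.28118896484375, 17.035232543945312), 2.643768548965454)
((432.2358703613281, 329.12591552734375), (97.63423919677734, 16.779945373535156), 2.629180431365967)
[0.41716174 0.32102324 0.21576656] [ 0.99796875  0.06150789 -0.01658795] 2.95
```

View pics/w2z.png

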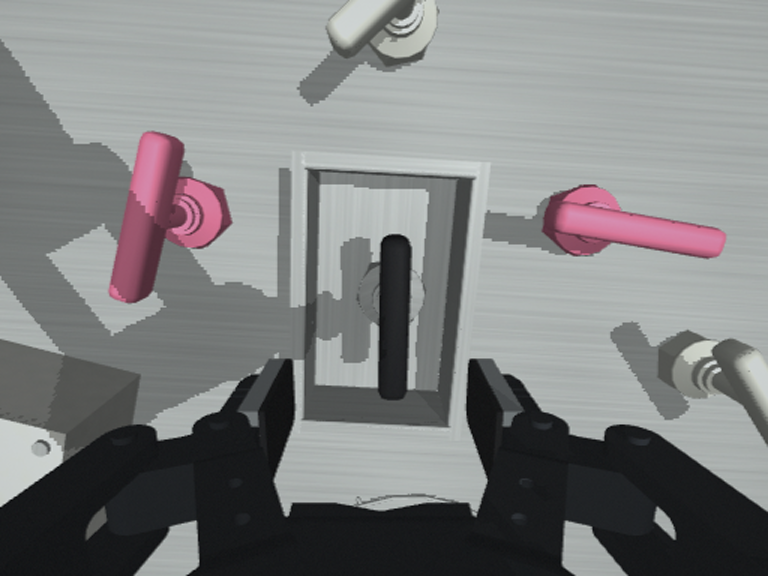

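Run:
```python
from h import *
print(delta([.4327,.3292,.13],.05)); print(read_state()['q'])
```

```text
(array([17.43232274, 85.51698906,  6.86713685]), array([-0.00386037,  0.01152212, -0.01661136]), array([0.41716174, 0.32102324, 0.21576656]))
[ 0.51618401  0.02823274  1.85235305  0.01133379  1.27419153 -1.11951878]
```

Call:
{"method": "arm_command", "body": {"deltas": [{"xyz": [9,43,3.5],"delta_rot": [-0.004,0.0115,-0.0166],"claw": 0.3},{"xyz": [8.5,43,3.5],"delta_rot": [0,0,0],"claw": 0.3},{"xyz": [0,0,0],"delta_rot": [0,0,0],"claw": 0.3}]}}

```text
t: 3.25
position: [0.4349, 0.3297, 0.1302]
orientation: [-0.706, -0.016, 0.013, 0.708]
force: [-1.7, -0.8, -0.3]
finger_gap: 0.649
```

Run:
```python
from h import *
print(delta([.4327,.3292,.069],.05)); 
s=snap('wrist','w3');C=cloud(s);Z=C[...,2];im=s['image'].astype(int)
m=(im.max(-1)<60)&(Z>0.09)&(Z<0.11)&(abs(C[...,0]-.433)<.08)&(abs(C[...,1]-.329)<.025)
k,l,st,ce=cv2.connectedComponentsWithStats(m.astype(np.uint8));print(st[1:][st[1:,4]>200])
i=1+np.argmax(st[1:,4]);print(cv2.minAreaRect((C[l==i][:,:2]*1000).astype(np.float32)))
```

```text
(array([-2.52851992, 61.1547474 , -0.55601396]), array([-0.00237934, -0.00907564,  0.00532402]), array([0.43488498, 0.32969883, 0.13016848]))
[[ 240  141   30  158 4395]]
((432.9321594238281, 329.4179992675781), (98.35432434082031, 17.356372833251953), 3.097116708755493)
```

View pics/w3.png

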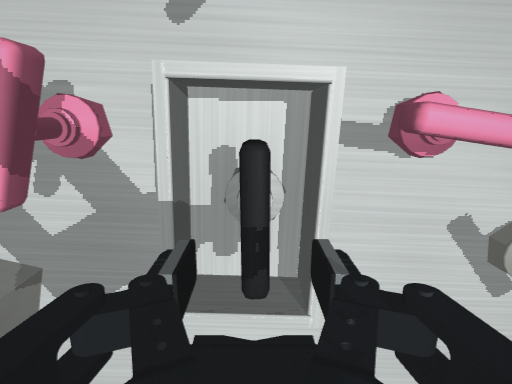

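Call:
{"method": "arm_command", "body": {"deltas": [{"xyz": [-2,30,-0.3],"delta_rot": [-0.002,-0.006,0.005],"claw": 0.3},{"xyz": [0,28,0],"delta_rot": [0,0,0],"claw": 0.3},{"xyz": [0,3,0],"delta_rot": [0,0,0],"claw": 0.3}]}}

```text
t: 3.6
position: [0.4399, 0.3316, 0.0788]
orientation: [-0.704, -0.019, 0.009, 0.71]
force: [-0.7, 0.0, -0.4]
finger_gap: 0.653
```

Run:
```python
from h import *
print(delta([.4329,.3294,.069],.052));
```

```text
(array([-7.20342835,  9.67526795, -2.01691787]), array([-0.00772721, -0.01202891,  0.01374519]), array([0.43988691, 0.33162189, 0.07878849]))
```

Call:
{"method": "arm_command", "body": {"deltas": [{"xyz": [-7,9,-2],"delta_rot": [-0.008,-0.01,0.013],"claw": 0.3},{"xyz": [0,0,0],"delta_rot": [0,0,0],"claw": 0.3}]}}

```text
t: 3.8
position: [0.4347, 0.3297, 0.073]
orientation: [-0.706, -0.018, 0.016, 0.707]
force: [-0.3, -0.8, 0.0]
finger_gap: 0.651
```

Run:
```python
from h import *
print(delta([.4329,.3294,.069],.052));
```

```text
(array([-1.85561455,  4.02990481, -0.20444066]), array([-0.00117933, -0.00390663,  0.00357177]), array([0.43472949, 0.32968794, 0.07303674]))
```

Call:
{"method": "arm_command", "body": {"deltas": [{"xyz": [-2,5,-0.2],"delta_rot": [-0.001,-0.004,0.004],"claw": 0.3},{"xyz": [-0.5,1,0],"delta_rot": [0,0,0],"claw": -0.2},{"xyz": [0,0,0],"delta_rot": [0,0,0],"claw": -0.6},{"xyz": [0,0,0],"delta_rot": [0,0,0],"claw": -1},{"xyz": [0,0,0],"delta_rot": [0,0,0],"claw": -1},{"xyz": [0,0,0],"delta_rot": [0,0,0],"claw": -1},{"xyz": [0,0,0],"delta_rot": [0,0,0],"claw": -1}], "newtons": 90}}

```text
t: 4.5
position: [0.4351, 0.331, 0.0716]
orientation: [-0.706, -0.021, 0.016, 0.708]
force: [0.4, 0.2, -0.4]
finger_gap: 0.197
```

Run:
```python
from h import *
print(delta([.4329,.3294,.069],.052)); print(read_state()['force'],read_state()['torque'])
```

```text
(array([-2.28446705,  2.60916323, -1.47475217]), array([-0.00339558,  0.00016612,  0.00671744]), array([0.43508735, 0.33098207, 0.07162944]))
[ 0.42391997  0.16412851 -0.36915845] [-0.04760463 -0.00842004 -0.04219577]
```

Call:
{"method": "arm_command", "body": {"deltas": [{"xyz": [0,-20,0],"delta_rot": [0,0,0],"claw": -1},{"xyz": [0,-40,0],"delta_rot": [0,0,0],"claw": -1},{"xyz": [0,-40,0],"delta_rot": [0,0,0.005],"claw": -1},{"xyz": [0,-40,0],"delta_rot": [0,0,0.005],"claw": -1},{"xyz": [0,0,0],"delta_rot": [0,0,0],"claw": -1}]}}

```text
t: 5.0
position: [0.4296, 0.3279, 0.2089]
orientation: [0.708, 0.012, -0.025, -0.705]
force: [0.2, -0.2, -3.3]
finger_gap: 0.195
```

Run:
```python
from h import *
s=snap('wrist','w4'); snap('side','s4');st=read_state();print(st['force'],st['torque'],st['t'],delta([.615,-.0185,.23],.05),st['finger_gap'])
p,r,_=tool();C=cloud(s);im=s['image'].astype(int)
L=r.inv().apply((C-p).reshape(-1,3)).reshape(C.shape)*1000
m=(im.max(-1)<60)&(abs(L[...,2])<14)&(L[...,1]>-45)&(L[...,1]<5)
k,l,stt,ce=cv2.connectedComponentsWithStats(m.astype(np.uint8));print(stt[1:][stt[1:,4]>200])
i=1+np.argmax(stt[1:,4]);q=L[l==i];print(q.min(0),q.max(0),cv2.minAreaRect(q[:,[0,2]].astype(np.float32)))
```

```text
[-0.29471308 -0.38555372 -3.74323326] [-0.00485102  0.02994173  0.05610818] 5.1 (array([ 170.33672787,  -29.25841557, -353.79735918]), array([ 0.00889611,  0.00201133, -0.02875161]), array([0.42569854, 0.32566978, 0.20251636])) 0.19332929509619082
[[ 225  149   58  192 8536]]
[-47.57434594 -44.99844743  -9.95080818] [ 34.19508508 -13.50480453  11.31945298] ((-6.937381744384766, 0.46352195739746094), (81.32278442382812, 21.241899490356445), 2.8575351238250732)
```

View pics/w4.png

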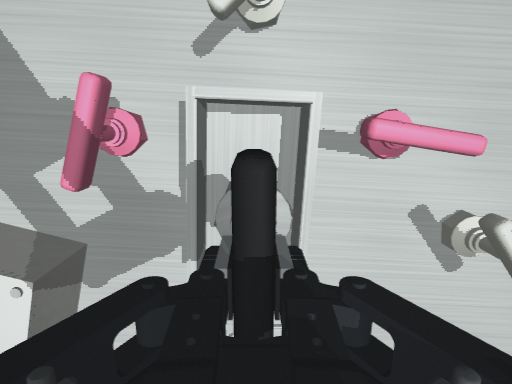

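View pics/s4.png

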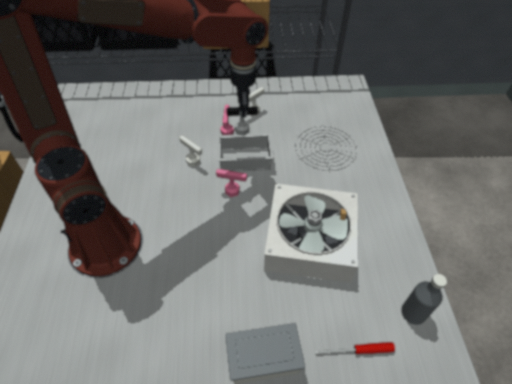

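Call:
{"method": "arm_command", "body": {"deltas": [{"xyz": [0,-30,0],"delta_rot": [0.008,0,-0.025],"claw": -1},{"xyz": [18,-10,-40],"delta_rot": [0,0,0],"claw": -1},{"xyz": [18,-3,-42],"delta_rot": [0,0,0],"claw": -1},{"xyz": [19,0,-42],"delta_rot": [0,0,0],"claw": -1},{"xyz": [19,0,-42],"delta_rot": [0,0,0],"claw": -1},{"xyz": [19,0,-42],"delta_rot": [0,0,0],"claw": -1},{"xyz": [19,0,-42],"delta_rot": [0,0,0],"claw": -1},{"xyz": [19,0,-40],"delta_rot": [0,0,0],"claw": -1},{"xyz": [10,0,-20],"delta_rot": [0,0,0],"claw": -1},{"xyz": [0,0,0],"delta_rot": [0,0,0],"claw": -1}]}}

```text
t: 6.1
position: [0.5688, 0.0109, 0.2066]
orientation: [0.709, -0.001, -0.042, -0.704]
force: [-0.2, 0.4, -4.3]
finger_gap: 0.19
```

Run:
```python
from h import *
st=read_state();print(st['q'],st['t'],delta([.615,-.0185,.23],.05))
```

```text
[-0.09581703  0.16094638  1.7275467  -0.01595722  1.3132009  -1.72013897] 6.1 (array([ 42.86793612, -25.92915115, -32.21125184]), array([ 0.00630017,  0.00805216, -0.06169724]), array([0.5688228 , 0.01093214, 0.20657009]))
```

Call:
{"method": "arm_command", "body": {"deltas": [{"xyz": [0,-20,0],"delta_rot": [0.006,0.008,-0.06],"claw": -1},{"xyz": [20,-6,-15],"delta_rot": [0,0,0],"claw": -1},{"xyz": [15,0,-14],"delta_rot": [0,0,0],"claw": -1},{"xyz": [0,0,0],"delta_rot": [0,0,0],"claw": -1}]}}

```text
t: 6.5
position: [0.5968, -0.0138, 0.2165]
orientation: [-0.704, -0.007, 0.028, 0.709]
force: [-0.7, 0.4, -4.2]
finger_gap: 0.196
```

Run:
```python
from h import *
st=read_state();print(st['q'],st['t'],delta([.615,-.0185,.23],.05))
```

```text
[-0.14170118  0.18935985  1.67458754  0.0021833   1.30710565 -1.76226565] 6.5 (array([ 17.57040224, -14.08012591,  -5.5057357 ]), array([-0.00767059, -0.00083191, -0.02852162]), array([ 0.59678169, -0.01377822,  0.2164693 ]))
```

Call:
{"method": "arm_command", "body": {"deltas": [{"xyz": [17,-14,-5],"delta_rot": [-0.008,0,-0.03],"claw": -1},{"xyz": [0,0,0],"delta_rot": [0,0,-0.005],"claw": -1},{"xyz": [0,0,0],"delta_rot": [0,0,-0.003],"claw": -1}]}}

```text
t: 6.8
position: [0.6077, -0.0141, 0.2211]
orientation: [-0.705, -0.015, 0.021, 0.709]
force: [0.5, 0.4, -3.4]
finger_gap: 0.196
```

```bash
cat > m.py <<'E'
from h import *
import sys
n=sys.argv[1]
p,r,_=tool();s=snap('wrist','w'+n);p2,_,_=tool();print('drift',(p2-p)*1000,s['image'].shape)
C=cloud(s);im=s['image'].astype(int)
L=r.inv().apply((C-p).reshape(-1,3)).reshape(C.shape)*1000
m=(im.max(-1)<60)&(abs(L[...,2])<12)&(L[...,1]>-45)&(L[...,1]<0)&(L[...,0]<-12)
k,l,stt,ce=cv2.connectedComponentsWithStats(m.astype(np.uint8));i=1+np.argmax(stt[1:,4])
q=L[l==i];print('handle tool mm',q.min(0),q.max(0))
top=q[q[:,1]<q[:,1].min()+8];print('top',q[:,1].min(),cv2.minAreaRect(top[:,[0,2]].astype(np.float32)))
st=read_state();print(st['force'],st['torque'],st['t'],st['finger_gap'],delta([.615,-.0185,.23],.05))
E
python3 m.py 5
python3 - <<'E'
from h import *
snap('side','s5');snap('scene','c5')
a=ld('s5')['image'][120:290,210:370];b=ld('c5')['image'][120:290,170:330]
cv2.imwrite('pics/sc5.png',np.hstack([cv2.resize(x,(400,425),interpolation=cv2.INTER_CUBIC) for x in (a,b)]))
E
```

```text
drift [ 0.27189569 -0.04575318  0.30885178] (384, 512, 3)
handle tool mm [-51.26628073 -30.5378773  -10.07880636] [-12.0218372   -6.92348068   7.8122898 ]
top -30.53787729920962 ((-31.581396102905273, -1.1864376068115234), (39.12701416015625, 17.833833694458008), 0.2410982847213745)
[-0.26332039  0.79318909 -4.11463032] [ 0.06133394 -0.04600752 -0.04039837] 6.85 0.19716861809698427 (array([ 6.70869168, -8.64958275, -4.65756075]), array([-0.00518109,  0.0008244 , -0.00663458]), array([ 0.60800402, -0.01414757,  0.22141936]))
```

View pics/w5.png

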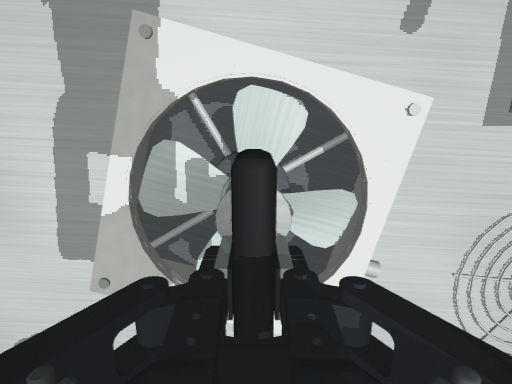

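View pics/sc5.png

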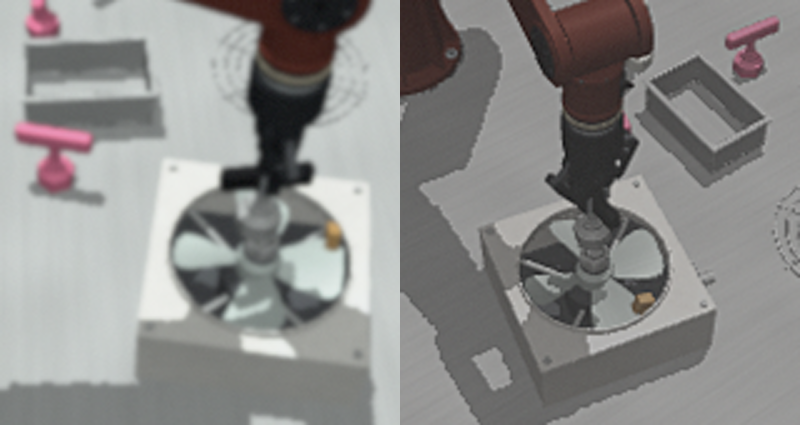

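Run:
```python
from h import *
print(delta([.6176,-.017,.206],.05))
# compare column of axis in side/scene views: nut (before) vs shank/socket now
for n0,n1 in (('side0','s5'),('scene0','c5')):
    s=ld(n0);C=cloud(s);m=(C[...,2]>.122)&(C[...,2]<.14)&(abs(C[...,0]-.615)<.03)&(abs(C[...,1]+.018)<.03)
    v,u=np.where(m);print(n0,'nut',len(u),[ (r,u[v==r].min(),u[v==r].max()) for r in np.unique(v)])
    s=ld(n1);C=cloud(s);m=(C[...,2]>.135)&(C[...,2]<.225)&(abs(C[...,0]-.615)<.045)&(abs(C[...,1]+.018)<.045)&(s['image'].max(-1)>60)
    v,u=np.where(m);print(n1,len(u),[ (r,u[v==r].min(),u[v==r].max(),round(float(np.median(C[r][m[r]][:,2])),3)) for r in np.unique(v)])
```

```text
(array([ 8.62426389, 16.4620378 , -2.84778906]), array([-0.00423424,  0.00076587, -0.00444018]), array([ 0.60891897, -0.01465955,  0.22251207]))
side0 nut 131 [(np.int64(210), np.int64(312), np.int64(316)), (np.int64(211), np.int64(310), np.int64(318)), (np.int64(212), np.int64(308), np.int64(319)), (np.int64(213), np.int64(308), np.int64(320)), (np.int64(214), np.int64(308), np.int64(320)), (np.int64(215), np.int64(308), np.int64(320)), (np.int64(216), np.int64(308), np.int64(320)), (np.int64(217), np.int64(308), np.int64(320)), (np.int64(218), np.int64(308), np.int64(320)), (np.int64(219), np.int64(309), np.int64(320)), (np.int64(220), np.int64(310), np.int64(320)), (np.int64(221), np.int64(311), np.int64(318)), (np.int64(222), np.int64(314), np.int64(315))]
s5 287 [(np.int64(195), np.int64(322), np.int64(323), 0.223), (np.int64(196), np.int64(309), np.int64(312), 0.224), (np.int64(197), np.int64(312), np.int64(312), 0.213), (np.int64(198), np.int64(309), np.int64(312), 0.187), (np.int64(199), np.int64(307), np.int64(317), 0.197), (np.int64(200), np.int64(306), np.int64(319), 0.194
[... 1618 characters left out ...]
(np.int64(209), np.int64(240), np.int64(250), 0.192), (np.int64(210), np.int64(240), np.int64(252), 0.188), (np.int64(211), np.int64(240), np.int64(253), 0.183), (np.int64(212), np.int64(240), np.int64(253), 0.18), (np.int64(213), np.int64(240), np.int64(254), 0.178), (np.int64(214), np.int64(240), np.int64(254), 0.177), (np.int64(215), np.int64(241), np.int64(254), 0.174), (np.int64(216), np.int64(241), np.int64(253), 0.168), (np.int64(217), np.int64(241), np.int64(252), 0.167), (np.int64(218), np.int64(242), np.int64(251), 0.159), (np.int64(219), np.int64(245), np.int64(249), 0.155), (np.int64(220), np.int64(252), np.int64(252), 0.135), (np.int64(224), np.int64(247), np.int64(247), 0.138)]
```

Run:
```python
from h import *
def solve(us,uc,z):
    A=[];b=[]
    for n,u in (('side0',us),('scene0',uc)):
        s=ld(n);d1=ray(s,u,0);d2=ray(s,u,383);nn=np.cross(d1,d2);A.append(nn[:2]/np.linalg.norm(nn));b.append((nn@s['position']-nn[2]*z)/np.linalg.norm(nn))
    return np.linalg.solve(A,b)
# columns are different near optical tilt; use widest
print('nut',solve(314.0,247.4,.127))
for us,uc in ((312.4,247.0),(312.6,246.8)): print('sock',solve(us,uc,.165))
```

```text
nut [ 0.61330724 -0.01581107]
sock [ 0.60497834 -0.01150136]
sock [ 0.60536828 -0.01257629]
```

Call:
{"method": "arm_command", "body": {"deltas": [{"xyz": [8,8,-3],"delta_rot": [-0.004,0,-0.004],"claw": -1},{"xyz": [0,6,0],"delta_rot": [0,0,0],"claw": -1},{"xyz": [0,0,0],"delta_rot": [0,0,0],"claw": -1}]}}

```text
t: 7.25
position: [0.6166, -0.0167, 0.2066]
orientation: [-0.707, -0.018, 0.019, 0.707]
force: [-0.6, 0.4, -3.7]
finger_gap: 0.192
```

```bash
cat > d.py <<'E'
from h import *
import sys
a=list(map(float,sys.argv[1:5]))
st=read_state();d=delta(a[:3],a[3])
X=R.from_quat(st['orientation']).as_matrix()[:,0]
print('t',st['t'],'p',st['position'].round(4),'yaw',round(float(np.arctan2(X[1],X[0])),3),'q6',st['q'][5].round(3),'F',st['force'].round(2),'T',st['torque'].round(3),'qd',abs(st['qd']).max().round(3))
print('shift',d[0].round(2),'rot',d[1].round(4))
E
python3 d.py .617 -.0176 .204 .05
```

```text
t 7.25 p [ 0.6166 -0.0167  0.2066] yaw 0.051 q6 -1.763 F [-0.62  0.44 -3.67] T [0.042 0.016 0.067] qd 0.007
shift [ 0.4   2.6  -0.93] rot [-0.0004  0.0014 -0.0016]
```

Call:
{"method": "arm_command", "body": {"deltas": [{"xyz": [0.4,3,-0.9],"delta_rot": [0,0,0],"claw": -1},{"xyz": [0,2,0],"delta_rot": [0,0,0],"claw": -1},{"xyz": [0,2,0],"delta_rot": [0,0,0],"claw": -1}]}}

```text
t: 7.55
position: [0.6169, -0.0177, 0.1987]
orientation: [-0.707, -0.017, 0.019, 0.707]
force: [-0.3, -0.2, -3.4]
finger_gap: 0.196
```

```bash
python3 d.py .617 -.0176 .198 .05
```

```text
t 7.55 p [ 0.6169 -0.0177  0.1987] yaw 0.051 q6 -1.764 F [-0.26 -0.18 -3.41] T [ 0.029 -0.037 -0.004] qd 0.037
shift [0.07 0.72 0.13] rot [-0.0006  0.0011 -0.0023]
```

Call:
{"method": "arm_command", "body": {"deltas": [{"xyz": [0,1,0],"delta_rot": [0,0,0],"claw": -1},{"xyz": [0,0.5,0],"delta_rot": [0,0,0],"claw": -1}]}}

```text
t: 7.75
position: [0.6171, -0.0177, 0.1974]
orientation: [-0.707, -0.017, 0.019, 0.707]
force: [-0.2, 0.4, -2.6]
finger_gap: 0.193
```

Call:
{"method": "arm_command", "body": {"deltas": [{"xyz": [0,0.7,0],"delta_rot": [0,0,0],"claw": -1},{"xyz": [0,0.5,0],"delta_rot": [0,0,0],"claw": -1}]}}

```text
t: 7.95
position: [0.6173, -0.0177, 0.1972]
orientation: [-0.707, -0.018, 0.018, 0.707]
force: [-1.8, -0.1, -1.8]
finger_gap: 0.195
```

Call:
{"method": "arm_command", "body": {"deltas": [{"xyz": [0,0.8,0],"delta_rot": [0,0,0],"claw": -1},{"xyz": [0,0.8,0],"delta_rot": [0,0,0],"claw": -1}]}}

```text
t: 8.15
position: [0.6174, -0.0177, 0.197]
orientation: [-0.707, -0.018, 0.018, 0.707]
force: [-1.2, 0.0, 1.3]
finger_gap: 0.193
```

```bash
python3 d.py .617 -.0176 .198 .05
```

```text
t 8.15 p [ 0.6174 -0.0177  0.197 ] yaw 0.051 q6 -1.765 F [-1.2   0.02  1.32] T [0.131 0.489 0.041] qd 0.005
shift [-0.44 -1.01  0.08] rot [-0.0007  0.0011 -0.0007]
```

Call:
{"method": "arm_command", "body": {"deltas": [{"xyz": [0,-0.6,0],"delta_rot": [0,0,0],"claw": -1},{"xyz": [-1.5,0,0],"delta_rot": [0,0,0],"claw": -1},{"xyz": [0,0.3,0],"delta_rot": [0,0,0],"claw": -1}]}}

```text
t: 8.45
position: [0.6168, -0.0177, 0.1972]
orientation: [-0.707, -0.019, 0.017, 0.707]
force: [0.5, 0.2, -0.7]
finger_gap: 0.197
```

```bash
python3 d.py .616 -.0176 .198 .05
```

```text
t 8.45 p [ 0.6168 -0.0177  0.1972] yaw 0.051 q6 -1.765 F [ 0.49  0.17 -0.72] T [ 0.126  0.079 -0.084] qd 0.006
shift [-0.76 -0.76  0.13] rot [-0.0006  0.001   0.002 ]
```

Call:
{"method": "arm_command", "body": {"deltas": [{"xyz": [-1.2,0,0],"delta_rot": [0,0,0],"claw": -1},{"xyz": [0,1,0],"delta_rot": [0,0,0],"claw": -1},{"xyz": [0,0.8,0],"delta_rot": [0,0,0],"claw": -1}]}}

```text
t: 8.75
position: [0.6167, -0.0177, 0.1969]
orientation: [-0.707, -0.02, 0.016, 0.707]
force: [-1.4, 0.8, 2.6]
finger_gap: 0.189
```

```bash
python3 d.py .616 -.0176 .198 .05
```

```text
t 8.75 p [ 0.6167 -0.0177  0.1969] yaw 0.051 q6 -1.765 F [-1.4   0.75  2.56] T [ 0.149  0.267 -0.043] qd 0.006
shift [-0.66 -1.06  0.1 ] rot [-0.0005  0.0009  0.0052]
```

Call:
{"method": "arm_command", "body": {"deltas": [{"xyz": [-0.4,0.5,0],"delta_rot": [0,0.05,0],"claw": -1},{"xyz": [0,0.5,0],"delta_rot": [0,0.05,0],"claw": -1},{"xyz": [0,0.5,0],"delta_rot": [0,0.05,0],"claw": -1}]}}

```text
t: 9.05
position: [0.6167, -0.0179, 0.1968]
orientation: [-0.706, 0.034, -0.039, 0.706]
force: [-0.6, 0.0, 0.2]
finger_gap: 0.19
```

```bash
python3 d.py .616 -.0176 .198 .05
```

```text
t 9.05 p [ 0.6167 -0.0179  0.1968] yaw -0.104 q6 -1.611 F [-0.56  0.02  0.18] T [0.006 0.188 0.058] qd 0.514
shift [-0.69 -1.23  0.23] rot [-0.0002 -0.1538  0.0063]
```

Call:
{"method": "arm_command", "body": {"deltas": [{"xyz": [-0.3,0.7,0],"delta_rot": [0,0.05,0],"claw": -1},{"xyz": [0,0.7,0],"delta_rot": [0,0.05,0],"claw": -1},{"xyz": [0,0.7,0],"delta_rot": [0,0.05,0],"claw": -1}]}}

```text
t: 9.35
position: [0.6166, -0.0183, 0.196]
orientation: [0.701, -0.089, 0.094, -0.701]
force: [-1.0, -0.2, 0.1]
finger_gap: 0.195
```

```bash
python3 d.py .616 -.0176 .198 -.3
```

```text
t 9.35 p [ 0.6166 -0.0183  0.196 ] yaw -0.26 q6 -1.455 F [-0.99 -0.16  0.08] T [0.083 0.151 0.001] qd 0.515
shift [-0.72 -2.    0.48] rot [-0.0009  0.0405  0.0068]
```

Call:
{"method": "arm_command", "body": {"deltas": [{"xyz": [0,0.8,0],"delta_rot": [0,0.05,0],"claw": -1},{"xyz": [0,0.8,0],"delta_rot": [0,0.05,0],"claw": -1}]}}

```text
t: 9.55
position: [0.616, -0.0184, 0.1936]
orientation: [0.696, -0.126, 0.13, -0.695]
force: [0.0, -0.1, -3.6]
finger_gap: 0.198
```

```bash
python3 d.py .616 -.0176 .198 -.3
```

```text
t 9.55 p [ 0.616  -0.0184  0.1936] yaw -0.364 q6 -1.35 F [ 0.04 -0.05 -3.61] T [-0.04  -0.13  -0.011] qd 0.517
shift [-0.28 -4.42  0.75] rot [-0.0004 -0.0638  0.0056]
```

Dropping in: z is falling and the upward force is gone. Lowering without turning.

Call:
{"method": "arm_command", "body": {"deltas": [{"xyz": [0,2,0],"delta_rot": [0,0,0],"claw": -1},{"xyz": [0,2,0],"delta_rot": [0,0,0],"claw": -1},{"xyz": [0,1,0],"delta_rot": [0,0,0],"claw": -1}]}}

```text
t: 9.85
position: [0.616, -0.0185, 0.1869]
orientation: [0.696, -0.125, 0.129, -0.695]
force: [1.4, 0.3, -2.8]
finger_gap: 0.196
```

```bash
python3 d.py .616 -.0176 .198 -.36
```

```text
t 9.85 p [ 0.616  -0.0185  0.1869] yaw -0.362 q6 -1.352 F [ 1.43  0.33 -2.82] T [ 0.111 -0.252  0.003] qd 0.024
shift [ -0.26 -11.13   0.9 ] rot [-0.0005 -0.0022  0.0056]
```

Call:
{"method": "arm_command", "body": {"deltas": [{"xyz": [0.3,2,0],"delta_rot": [0,0,0.004],"claw": -1},{"xyz": [0,2,0],"delta_rot": [0,0,0],"claw": -1},{"xyz": [0,1,0],"delta_rot": [0,0,0],"claw": -1}]}}

```text
t: 10.15
position: [0.6162, -0.0186, 0.181]
orientation: [-0.696, 0.127, -0.127, 0.696]
force: [0.5, 1.3, -3.7]
finger_gap: 0.197
```

```bash
python3 d.py .616 -.0176 .178 -.36
```

```text
t 10.15 p [ 0.6162 -0.0186  0.181 ] yaw -0.361 q6 -1.354 F [ 0.53  1.33 -3.69] T [ 0.056 -0.236  0.038] qd 0.016
shift [-0.59  2.96  0.88] rot [-0.0004 -0.0012  0.0009]
```

Call:
{"method": "arm_command", "body": {"deltas": [{"xyz": [0,1.2,0],"delta_rot": [0,0,0],"claw": -1},{"xyz": [0,1,0],"delta_rot": [0,0,0],"claw": -1},{"xyz": [0,0.7,0],"delta_rot": [0,0,0],"claw": -1}]}}

```text
t: 10.45
position: [0.6165, -0.0187, 0.1799]
orientation: [-0.696, 0.126, -0.127, 0.696]
force: [-1.8, 0.6, 0.5]
finger_gap: 0.189
```

```bash
python3 d.py .616 -.0176 .178 -.36
```

```text
t 10.45 p [ 0.6165 -0.0187  0.1799] yaw -0.361 q6 -1.354 F [-1.76  0.55  0.5 ] T [ 0.115  0.268 -0.007] qd 0.002
shift [-0.83  1.87  0.84] rot [-0.0003 -0.0008  0.0011]
```

Call:
{"method": "arm_command", "body": {"deltas": [{"xyz": [-0.4,1,0],"delta_rot": [0,0,0],"claw": -1},{"xyz": [0,0.9,0],"delta_rot": [0,0,0],"claw": -1}]}}

```text
t: 10.65
position: [0.6165, -0.0186, 0.1797]
orientation: [0.696, -0.126, 0.128, -0.696]
force: [-2.3, 1.0, 4.3]
finger_gap: 0.195
```

```bash
python3 d.py .616 -.0176 .178 -.36
python3 - <<'E'
from h import *
s=snap('side','s6')
cv2.imwrite('pics/s6z.png',cv2.resize(s['image'][150:290,240:380],(560,560),interpolation=cv2.INTER_CUBIC))
E
```

```text
t 10.65 p [ 0.6165 -0.0186  0.1797] yaw -0.361 q6 -1.354 F [-2.34  0.99  4.33] T [0.08  0.39  0.006] qd 0.004
shift [-0.82  1.69  0.81] rot [-0.0003 -0.0006  0.0023]
```

View pics/s6z.png

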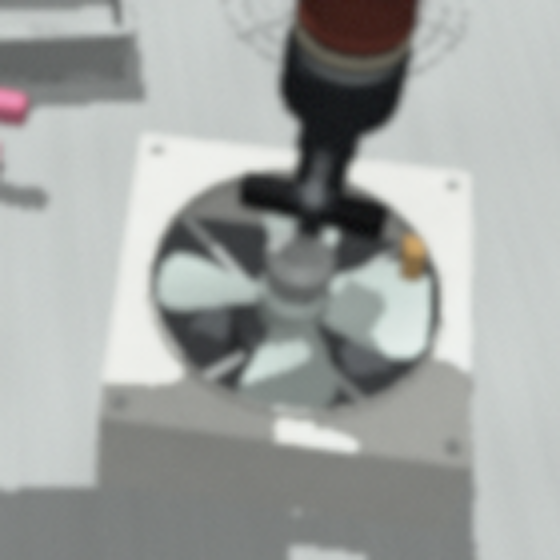

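Call:
{"method": "arm_command", "body": {"deltas": [{"xyz": [-0.4,-0.6,-0.2],"delta_rot": [0,0.1,0],"claw": -1},{"xyz": [0,-0.2,-0.2],"delta_rot": [0,0.1,0],"claw": -1},{"xyz": [0,-0.2,-0.2],"delta_rot": [0,0.1,0],"claw": -1}]}}

```text
t: 11.0
position: [0.6164, -0.0192, 0.1801]
orientation: [-0.668, 0.231, -0.234, 0.668]
force: [-0.7, 0.7, 2.4]
finger_gap: 0.196
```

```bash
python3 d.py .616 -.0176 .180 -.6
```

```text
t 11.0 p [ 0.6164 -0.0192  0.1801] yaw -0.67 q6 -1.045 F [-0.73  0.73  2.41] T [0.012 0.147 0.096] qd 1.025
shift [-1.31  0.08  1.03] rot [-0.0015 -0.0703  0.0043]
```

Call:
{"method": "arm_command", "body": {"deltas": [{"xyz": [-0.2,-0.4,-0.25],"delta_rot": [0,0.1,0.002],"claw": -1},{"xyz": [0,-0.3,-0.25],"delta_rot": [0,0.1,0],"claw": -1},{"xyz": [0,-0.3,-0.25],"delta_rot": [0,0.1,0],"claw": -1}]}}

```text
t: 11.3
position: [0.616, -0.0201, 0.1806]
orientation: [-0.623, 0.332, -0.335, 0.624]
force: [0.6, -0.1, 1.0]
finger_gap: 0.192
```

```bash
python3 d.py .616 -.0176 .180 -.9
```

```text
t 11.3 p [ 0.616  -0.0201  0.1806] yaw -0.982 q6 -0.735 F [ 0.6  -0.08  1.03] T [0.013 0.089 0.047] qd 1.026
shift [-2.07  0.56  1.35] rot [-0.0024 -0.0818  0.0034]
```

Call:
{"method": "arm_command", "body": {"deltas": [{"xyz": [0,-0.2,-0.25],"delta_rot": [0,0.1,0.002],"claw": -1},{"xyz": [0,-0.2,-0.25],"delta_rot": [0,0.1,0.002],"claw": -1}]}}

```text
t: 11.5
position: [0.6159, -0.0206, 0.1808]
orientation: [-0.585, 0.396, -0.397, 0.587]
force: [0.3, 0.5, 0.5]
finger_gap: 0.194
```

```bash
python3 d.py .616 -.0176 .180 -.9
```

```text
t 11.5 p [ 0.6159 -0.0206  0.1808] yaw -1.19 q6 -0.53 F [0.33 0.48 0.47] T [-0.016 -0.002  0.052] qd 1.013
shift [-2.74  0.77  1.16] rot [-0.0035 -0.2896  0.0003]
```

Call:
{"method": "arm_command", "body": {"deltas": [{"xyz": [0,0,-0.2],"delta_rot": [0,0.1,0],"claw": -1},{"xyz": [0,0,-0.2],"delta_rot": [0,0.1,0],"claw": -1},{"xyz": [0,0,-0.2],"delta_rot": [0,0.1,0],"claw": -1}]}}

```text
t: 11.8
position: [0.6155, -0.0209, 0.1806]
orientation: [-0.516, 0.482, -0.483, 0.518]
force: [-2.2, 0.4, 1.3]
finger_gap: 0.197
```

```bash
python3 d.py .616 -.0176 .180 -1.4
```

```text
t 11.8 p [ 0.6155 -0.0209  0.1806] yaw -1.501 q6 -0.218 F [-2.17  0.41  1.26] T [-0.011  0.272  0.05 ] qd 1.029
shift [-3.21  0.64  0.74] rot [-0.0036 -0.1014 -0.0006]
```

```bash
python3 m.py 7
python3 - <<'E'
from h import *
a=snap('side','s7')['image'][170:250,270:370];b=snap('scene','c7')['image'][180:260,190:290]
cv2.imwrite('pics/sc7.png',np.hstack([cv2.resize(x,(400,320),interpolation=cv2.INTER_CUBIC) for x in (a,b)]))
E
```

```text
drift [-0.01496042  0.03477512  0.00656995] (384, 512, 3)
handle tool mm [-50.97723267 -30.36175933  -7.9589703 ] [-12.00042415  -6.89398321   9.91055075]
top -30.36175932898964 ((-31.414825439453125, 0.9520163536071777), (38.817771911621094, 17.837583541870117), 0.039650313556194305)
[-1.04856618  0.33889339  0.80598039] [ 0.01635503  0.24151581 -0.0276139 ] 11.85 0.19581575949570293 (array([ -2.38731427, -49.35857336,  -0.13491454]), array([-0.00355956, -1.55424483,  0.00214356]), array([ 0.61547008, -0.02081808,  0.18064018]))
```

View pics/w7.png

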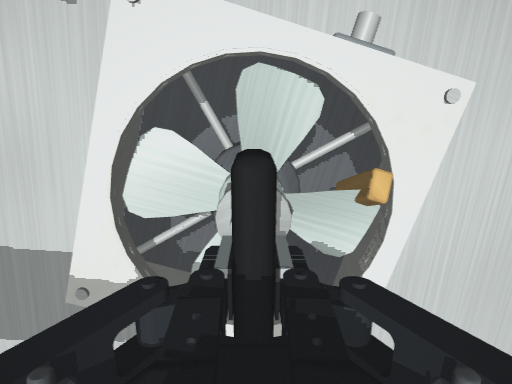

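View pics/sc7.png

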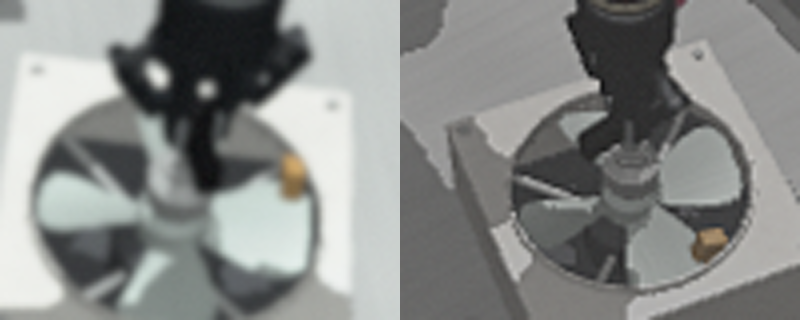

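Call:
{"method": "arm_command", "body": {"deltas": [{"xyz": [0,0,-0.25],"delta_rot": [0,0.12,0],"claw": -1},{"xyz": [0,0,-0.25],"delta_rot": [0,0.12,0],"claw": -1},{"xyz": [0,0,-0.25],"delta_rot": [0,0.12,0],"claw": -1}]}}

```text
t: 12.25
position: [0.6145, -0.021, 0.1808]
orientation: [0.422, -0.566, 0.567, -0.424]
force: [-1.8, 0.3, 2.1]
finger_gap: 0.193
```

```bash
python3 d.py .616 -.0176 .180 -1.8
```

```text
t 12.25 p [ 0.6145 -0.021   0.1808] yaw -1.86 q6 0.141 F [-1.78  0.3   2.11] T [0.031 0.325 0.072] qd 1.211
shift [-3.65  0.82  0.5 ] rot [-0.0026 -0.0604 -0.0013]
```

Call:
{"method": "arm_command", "body": {"deltas": [{"xyz": [0,0,-0.25],"delta_rot": [0,0.1,0],"claw": -1},{"xyz": [0,0,-0.25],"delta_rot": [0,0.1,0],"claw": -1},{"xyz": [0,0,-0.2],"delta_rot": [0,0.1,0],"claw": -1},{"xyz": [0,0,0],"delta_rot": [0,0,0],"claw": -1}]}}

```text
t: 12.65
position: [0.6138, -0.0207, 0.1813]
orientation: [0.331, -0.624, 0.625, -0.333]
force: [-0.1, -0.2, 0.6]
finger_gap: 0.199
```

```bash
python3 d.py .616 -.0176 .180 -2.2
```

```text
t 12.65 p [ 0.6138 -0.0207  0.1813] yaw -2.164 q6 0.444 F [-0.08 -0.17  0.56] T [ 0.123  0.2   -0.01 ] qd 0.048
shift [-3.77  1.31  0.13] rot [-0.0021  0.0364 -0.002 ]
```

Call:
{"method": "arm_command", "body": {"deltas": [{"xyz": [0,-0.1,-0.2],"delta_rot": [0,0.1,0],"claw": -1},{"xyz": [0,-0.1,-0.2],"delta_rot": [0,0.1,0],"claw": -1},{"xyz": [0,-0.1,-0.2],"delta_rot": [0,0.1,0],"claw": -1},{"xyz": [0,-0.1,-0.2],"delta_rot": [0,0.1,0],"claw": -1},{"xyz": [0,0,0],"delta_rot": [0,0,0],"claw": -1}]}}

```text
t: 13.15
position: [0.6132, -0.0199, 0.182]
orientation: [0.202, -0.677, 0.677, -0.204]
force: [-1.4, 0.6, 0.8]
finger_gap: 0.198
```

```bash
python3 d.py .616 -.0176 .180 -2.6
```

```text
t 13.15 p [ 0.6132 -0.0199  0.182 ] yaw -2.559 q6 0.84 F [-1.38  0.6   0.8 ] T [ 0.128  0.208 -0.044] qd 0.06
shift [-3.6   2.01 -0.41] rot [-0.0009  0.0413 -0.0029]
```

Call:
{"method": "arm_command", "body": {"deltas": [{"xyz": [0,-0.2,-0.2],"delta_rot": [0,0.12,0],"claw": -1},{"xyz": [0,-0.2,-0.2],"delta_rot": [0,0.12,0],"claw": -1},{"xyz": [0,-0.2,-0.2],"delta_rot": [0,0.12,0],"claw": -1},{"xyz": [0,-0.2,-0.2],"delta_rot": [0,0.12,0],"claw": -1},{"xyz": [0,0,0],"delta_rot": [0,0,0],"claw": -1}]}}

```text
t: 13.65
position: [0.6127, -0.0188, 0.1829]
orientation: [-0.038, 0.707, -0.705, 0.04]
force: [-1.6, 0.8, 1.4]
finger_gap: 0.197
```

```bash
python3 d.py .616 -.0176 .180 -3.1
```

```text
t 13.65 p [ 0.6127 -0.0188  0.1829] yaw -3.032 q6 1.314 F [-1.55  0.78  1.43] T [ 0.171  0.228 -0.054] qd 0.074
shift [-3.41  2.94 -0.8 ] rot [ 0.0015  0.0685 -0.0023]
```

Call:
{"method": "arm_command", "body": {"deltas": [{"xyz": [0,-0.25,-0.2],"delta_rot": [0,0.12,0],"claw": -1},{"xyz": [0,-0.25,-0.2],"delta_rot": [0,0.12,0],"claw": -1},{"xyz": [0,-0.25,-0.2],"delta_rot": [0,0.12,0],"claw": -1},{"xyz": [0,-0.25,-0.2],"delta_rot": [0,0.12,0],"claw": -1},{"xyz": [0,0,0],"delta_rot": [0,0,0],"claw": -1}]}}

```text
t: 14.15
position: [0.6126, -0.018, 0.184]
orientation: [0.126, 0.696, -0.695, -0.125]
force: [-1.2, 1.1, 2.2]
finger_gap: 0.193
```

```bash
python3 d.py .616 -.0176 .180 -3.6
```

```text
t 14.15 p [ 0.6126 -0.018   0.184 ] yaw 2.785 q6 1.782 F [-1.25  1.11  2.15] T [ 0.195  0.251 -0.006] qd 0.082
shift [-3.08  4.   -1.59] rot [ 0.0018  0.1017 -0.0008]
```

Call:
{"method": "arm_command", "body": {"deltas": [{"xyz": [0,-0.3,-0.15],"delta_rot": [0,0.12,0],"claw": -1},{"xyz": [0,-0.3,-0.15],"delta_rot": [0,0.12,0],"claw": -1},{"xyz": [0,-0.3,-0.15],"delta_rot": [0,0.12,0],"claw": -1},{"xyz": [0,-0.3,-0.15],"delta_rot": [0,0.12,0],"claw": -1},{"xyz": [0,0,0],"delta_rot": [0,0,0],"claw": -1}]}}

```text
t: 14.65
position: [0.613, -0.017, 0.1851]
orientation: [0.282, 0.649, -0.647, -0.282]
force: [-0.8, 0.1, 2.1]
finger_gap: 0.195
```

```bash
python3 d.py .616 -.0176 .180 -4
```

```text
t 14.65 p [ 0.613  -0.017   0.1851] yaw 2.321 q6 2.247 F [-0.76  0.1   2.14] T [0.25  0.149 0.007] qd 0.088
shift [-2.51  5.07 -1.8 ] rot [0.0029 0.0382 0.0006]
```

Call:
{"method": "arm_command", "body": {"deltas": [{"xyz": [0,-0.3,-0.15],"delta_rot": [0,0.09,0],"claw": -1},{"xyz": [0,-0.2,-0.15],"delta_rot": [0,0.09,0],"claw": -1},{"xyz": [0,0,0],"delta_rot": [0,0,0],"claw": -1},{"xyz": [0,0,0],"delta_rot": [0,0,0],"claw": -1}]}}

```text
t: 15.05
position: [0.613, -0.017, 0.1854]
orientation: [0.333, 0.625, -0.623, -0.333]
force: [-1.1, 0.9, 2.7]
finger_gap: 0.196
```

```bash
python3 d.py .613 -.0165 .21 -4.15
```

```text
t 15.05 p [ 0.613  -0.017   0.1854] yaw 2.162 q6 2.406 F [-1.15  0.89  2.69] T [ 0.176  0.278 -0.009] qd 0.039
shift [  0.39 -24.61  -0.32] rot [0.002  0.0292 0.0012]
```

Call:
{"method": "arm_command", "body": {"deltas": [{"xyz": [0,-2,0],"delta_rot": [0,0,0],"claw": -1},{"xyz": [0,-2,0],"delta_rot": [0,0,0],"claw": -1},{"xyz": [0,-2,0],"delta_rot": [0,0,0],"claw": -1}]}}

```text
t: 15.35
position: [0.6117, -0.017, 0.1878]
orientation: [0.329, 0.626, -0.625, -0.331]
force: [1.0, 0.3, -3.9]
finger_gap: 0.192
```

```bash
python3 d.py .613 -.0165 .22 -4.15
```

```text
t 15.35 p [ 0.6117 -0.017   0.1878] yaw 2.17 q6 2.399 F [ 1.02  0.29 -3.86] T [ 0.066 -0.22   0.009] qd 0.023
shift [ -0.18 -32.22  -1.34] rot [-0.0004  0.0365  0.0029]
```

Call:
{"method": "arm_command", "body": {"deltas": [{"xyz": [-0.5,-4,-0.9],"delta_rot": [0,0,0],"claw": -1},{"xyz": [-0.4,-5,-0.7],"delta_rot": [0,0,0],"claw": -1},{"xyz": [-0.4,-5,-0.7],"delta_rot": [0,0,0],"claw": -1},{"xyz": [-0.4,-5,-0.7],"delta_rot": [0,0,0],"claw": -1}]}}

```text
t: 15.75
position: [0.6134, -0.0169, 0.2055]
orientation: [-0.327, -0.625, 0.626, 0.333]
force: [0.3, 0.1, -4.3]
finger_gap: 0.194
```

```bash
python3 d.py .613 -.0165 .24 -4.15
```

```text
t 15.75 p [ 0.6134 -0.0169  0.2055] yaw 2.171 q6 2.398 F [ 0.26  0.06 -4.25] T [-0.001  0.029  0.025] qd 0.099
shift [  0.76 -34.5    0.32] rot [-0.0053  0.0382  0.0063]
```

Clear of the nut. I'll lift higher and back off to see the nut with the cameras.

Call:
{"method": "arm_command", "body": {"deltas": [{"xyz": [0,-25,0],"delta_rot": [-0.003,0,0.004],"claw": -1},{"xyz": [0,-20,0],"delta_rot": [0,0,0],"claw": -1},{"xyz": [30,-5,-15],"delta_rot": [0,-0.1,0],"claw": -1},{"xyz": [35,0,-15],"delta_rot": [0,-0.1,0],"claw": -1},{"xyz": [0,0,0],"delta_rot": [0,0,0],"claw": -1},{"xyz": [0,0,0],"delta_rot": [0,0,0],"claw": -1}]}}

```text
t: 16.35
position: [0.5995, 0.0535, 0.2622]
orientation: [0.265, 0.656, -0.656, -0.263]
force: [0.0, -0.1, -3.8]
finger_gap: 0.194
```

```bash
python3 d.py .43 .323 .24 -3.7
python3 - <<'E'
from h import *
s=snap('wrist','w8')
c=snap('scene','c8');d=snap('side','s8')
a=d['image'][170:250,270:370];b=c['image'][180:260,190:290]
cv2.imwrite('pics/sc8.png',np.hstack([cv2.resize(x,(400,320),interpolation=cv2.INTER_CUBIC) for x in (a,b)]))
for n0,n1,x in (('side0','s8',0),('scene0','c8',0),('w1','w8',1)):
  for n in (n0,n1):
    C=cloud(ld(n));m=(np.hypot(C[...,0]-.615,C[...,1]+.018)<.011)&(C[...,2]>.122)&(C[...,2]<.150)
    print(n,m.sum(),C[m].mean(0) if m.any() else '',np.percentile(C[m][:,2],[25,50,75]) if m.any() else '')
E
```

```text
t 16.35 p [0.5995 0.0535 0.2622] yaw 2.377 q6 2.307 F [ 0.05 -0.1  -3.81] T [-0.004  0.031  0.004] qd 0.036
shift [308.86  21.71 -77.23] rot [ 0.0017 -0.2057 -0.0024]
side0 34 [ 0.61336549 -0.01904823  0.12856938] [0.12734862 0.12846819 0.13044017]
s8 41 [ 0.6161446  -0.01530066  0.13094697] [0.12761496 0.1295257  0.13204567]
scene0 24 [ 0.61509206 -0.01696625  0.12841994] [0.12649888 0.12814396 0.13077071]
c8 16 [ 0.61401539 -0.0161307   0.12976894] [0.12874442 0.12934411 0.13007398]
w1 477 [ 0.61430262 -0.0184716   0.12823198] [0.12686479 0.12915694 0.12980046]
w8 468 [ 0.61536484 -0.01846763  0.12847181] [0.12703232 0.12910239 0.12983778]
```

View pics/sc8.png

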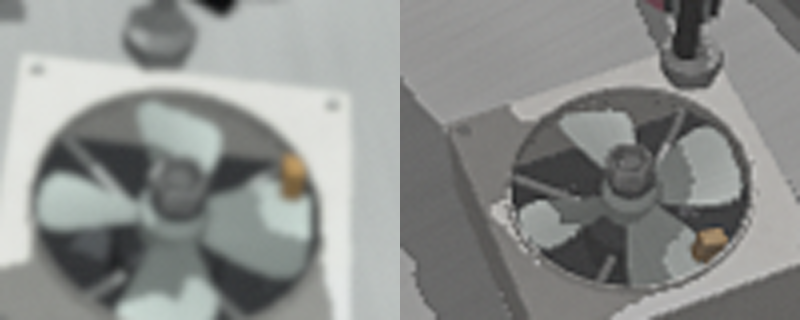

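View pics/w8.png

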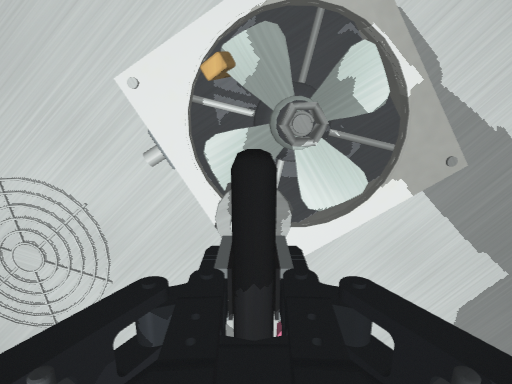

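Run:
```python
from h import *
for n,c in (('w1',(.6148,-.0186)),('w8',(.6154,-.0185)),('side0',(.614,-.018)),('s8',(.614,-.018))):
    s=ld(n);C=cloud(s);rr=np.hypot(C[...,0]-c[0],C[...,1]-c[1]);Z=C[...,2]
    for a,b in ((0,8),(10.5,12),(12,14),(14,16),(16,19)):
        m=(rr<b/1e3)&(rr>=a/1e3)&(Z>.11)&(Z<.15); print(n,a,b,m.sum(),np.percentile(Z[m],[10,50,90]).round(4) if m.any() else '')
    m=(Z>.124)&(Z<.15)&(rr<.03)
    v,u=np.where(m)
    P=C[m][:,:2];q=(P-P.mean(0))@[1,1j];a=(np.abs(q)**6*np.exp(6j*np.angle(q))).sum();print(P.mean(0),np.mod(np.angle(a)/6,np.pi/3))
cv2.imwrite('pics/w8n.png',cv2.resize(ld('w8')['image'][85:160,260:345],(680,600),interpolation=cv2.INTER_CUBIC))
```

```text
w1 0 8 299 [0.128  0.1296 0.1305]
w1 10.5 12 50 [0.1209 0.1258 0.1318]
w1 12 14 319 [0.1207 0.1309 0.1323]
w1 14 16 268 [0.1307 0.1316 0.1324]
w1 16 19 465 [0.1205 0.1308 0.1319]
[ 0.61470614 -0.01856912] 0.29860191386854285
w8 0 8 283 [0.1285 0.1296 0.1306]
w8 10.5 12 85 [0.1223 0.132  0.138 ]
w8 12 14 319 [0.1187 0.1367 0.1382]
w8 14 16 319 [0.134  0.1374 0.1384]
w8 16 19 471 [0.1204 0.1367 0.138 ]
[ 0.61505064 -0.01949474] 0.825773299833374
side0 0 8 23 [0.1272 0.1292 0.1317]
side0 10.5 12 9 [0.1233 0.1279 0.1304]
side0 12 14 22 [0.1204 0.1299 0.1318]
side0 14 16 21 [0.1283 0.131  0.1337]
side0 16 19 46 [0.1137 0.1288 0.1316]
[ 0.61239377 -0.02054172] 0.2729600322255677
s8 0 8 22 [0.1266 0.1294 0.1316]
s8 10.5 12 16 [0.127  0.1341 0.1387]
s8 12 14 15 [0.128  0.1358 0.138 ]
s8 14 16 17 [0.1356 0.1373 0.1393]
s8 16 19 55 [0.1156 0.1344 0.138 ]
[ 0.61154412 -0.02129958] 0.8063436854179445
```

View pics/w8n.png

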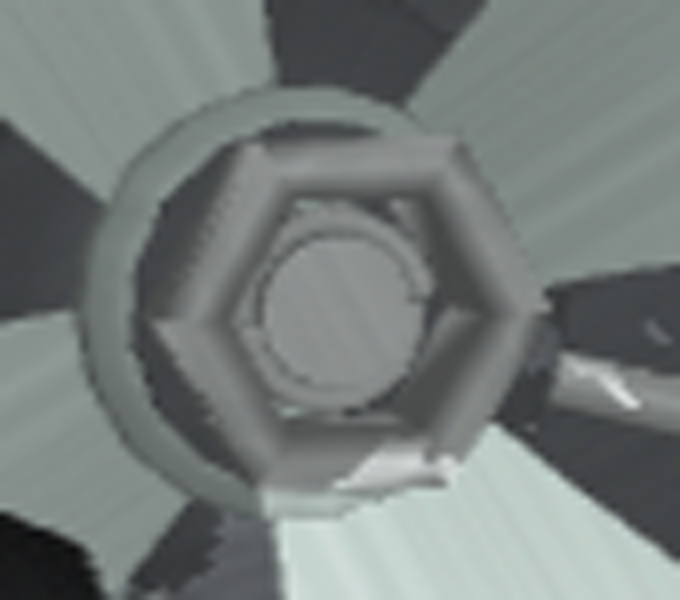

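Call:
{"method": "arm_command", "body": {"deltas": [{"xyz": [44,0,-11],"delta_rot": [0,0,0],"claw": -1},{"xyz": [44,0,-11],"delta_rot": [0,0,0],"claw": -1},{"xyz": [44,0,-11],"delta_rot": [0,0,0],"claw": -1},{"xyz": [44,0,-11],"delta_rot": [0,0,0],"claw": -1},{"xyz": [44,0,-11],"delta_rot": [0,0,0],"claw": -1},{"xyz": [44,0,-11],"delta_rot": [0,0,0],"claw": -1},{"xyz": [30,0,-8],"delta_rot": [0,-0.12,0],"claw": -1},{"xyz": [0,0,0],"delta_rot": [0,-0.12,0],"claw": -1},{"xyz": [0,0,0],"delta_rot": [0,-0.12,0],"claw": -1},{"xyz": [0,0,0],"delta_rot": [0,-0.12,0],"claw": -1}]}}

```text
t: 17.5
position: [0.4477, 0.2642, 0.2594]
orientation: [0.069, 0.719, -0.687, -0.083]
force: [0.5, -0.0, -4.4]
finger_gap: 0.191
```

```bash
python3 d.py .4308 .3293 .17 -3.09
```

```text
t 17.5 p [0.4477 0.2642 0.2594] yaw 2.927 q6 2.145 F [ 0.54 -0.02 -4.38] T [-0.053 -0.062 -0.015] qd 1.237
shift [ 28.27  92.56 -56.11] rot [ 0.0451 -0.2671  0.0181]
```

Call:
{"method": "arm_command", "body": {"deltas": [{"xyz": [15,5,-28],"delta_rot": [0.025,-0.1,0.01],"claw": -1},{"xyz": [12,10,-26],"delta_rot": [0.02,-0.1,0.008],"claw": -1},{"xyz": [0,20,0],"delta_rot": [0,-0.06,0],"claw": -1},{"xyz": [0,10,0],"delta_rot": [0,0,0],"claw": -1},{"xyz": [0,0,0],"delta_rot": [0,0,0],"claw": -1}]}}

```text
t: 18.0
position: [0.4336, 0.3202, 0.2155]
orientation: [0.016, -0.706, 0.708, -0.016]
force: [0.4, 0.5, -3.4]
finger_gap: 0.195
```

```bash
python3 d.py .4308 .3293 .16 -3.09
python3 - <<'E'
from h import *
s=snap('side','s9');snap('wrist','w9')
for n in ('s9','s8','w2','w3'):
    C=cloud(ld(n));Z=C[...,2];im=ld(n)['image'].astype(int)
    m=(abs(Z-.065)<.005)&(abs(C[...,0]-.432)<.1)&(abs(C[...,1]-.323)<.07)&(im.max(-1)-im.min(-1)<25)
    print(n,cv2.minAreaRect((C[m][:,:2]*1000).astype(np.float32)))
E
```

```text
t 18.0 p [0.4336 0.3202 0.2155] yaw -3.096 q6 2.035 F [ 0.38  0.53 -3.38] T [-0.036  0.022  0.083] qd 0.012
shift [ 2.43 55.49 -9.45] rot [-0.0036 -0.0062 -0.0012]
s9 ((431.62548828125, 322.3555603027344), (124.18147277832031, 186.88697814941406), 89.93769073486328)
s8 ((431.1005859375, 322.8614501953125), (187.015869140625, 126.28631591796875), 0.5565983057022095)
w2 ((433.1676025390625, 323.0335388183594), (188.6996307373047, 120.37046813964844), 0.4411565065383911)
w3 ((432.98822021484375, 322.8284606933594), (188.48690795898438, 120.74005889892578), 0.4184631109237671)
```

View pics/w9.png

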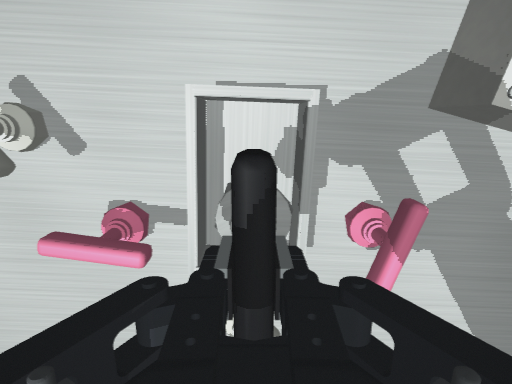

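Call:
{"method": "arm_command", "body": {"deltas": [{"xyz": [2,25,-5],"delta_rot": [-0.003,0,0],"claw": -1},{"xyz": [2,25,0],"delta_rot": [0,0,0.003],"claw": -1},{"xyz": [2,20,0],"delta_rot": [0,0,0.003],"claw": -1},{"xyz": [0,0,0],"delta_rot": [0,0,0],"claw": -1}]}}

```text
t: 18.5
position: [0.4344, 0.3248, 0.1515]
orientation: [-0.006, 0.709, -0.705, 0.02]
force: [-0.4, 0.5, -4.5]
finger_gap: 0.192
```

```bash
python3 d.py .4308 .325 .08 -3.09
```

```text
t 18.5 p [0.4344 0.3248 0.1515] yaw -3.105 q6 2.051 F [-0.43  0.53 -4.53] T [-0.054  0.065 -0.04 ] qd 0.048
shift [ 5.02 71.46  0.09] rot [ 0.0053 -0.0149 -0.0201]
```

Call:
{"method": "arm_command", "body": {"deltas": [{"xyz": [5,22,0],"delta_rot": [0.005,-0.012,-0.02],"claw": -1},{"xyz": [3,22,0],"delta_rot": [0,0,-0.006],"claw": -1},{"xyz": [3,15,0],"delta_rot": [0,0,-0.006],"claw": -1},{"xyz": [0,0,0],"delta_rot": [0,0,0],"claw": -1}]}}

```text
t: 18.9
position: [0.4305, 0.3259, 0.0987]
orientation: [-0.016, 0.709, -0.705, 0.015]
force: [-0.4, -0.0, -4.6]
finger_gap: 0.192
```

```bash
python3 d.py .4308 .325 .0716 -3.09
```

```text
t 18.9 p [0.4305 0.3259 0.0987] yaw -3.098 q6 2.038 F [-0.38 -0.03 -4.63] T [-0.003  0.035 -0.02 ] qd 0.042
shift [-0.33 27.08  1.08] rot [ 0.0057 -0.0075  0.0013]
```

Call:
{"method": "arm_command", "body": {"deltas": [{"xyz": [1,10,1],"delta_rot": [0.005,0,-0.003],"claw": -1},{"xyz": [1,8,0],"delta_rot": [0,0,-0.003],"claw": -1},{"xyz": [0,3,0],"delta_rot": [0,0,0],"claw": -1},{"xyz": [0,0,0],"delta_rot": [0,0,0],"claw": -1}]}}

```text
t: 19.3
position: [0.4319, 0.3263, 0.0803]
orientation: [-0.016, 0.708, -0.706, 0.015]
force: [0.4, -0.1, -3.8]
finger_gap: 0.196
```

```bash
python3 d.py .4308 .325 .0716 -3.09
```

```text
t 19.3 p [0.4319 0.3263 0.0803] yaw -3.098 q6 2.041 F [ 0.38 -0.11 -3.82] T [-0.059  0.012 -0.002] qd 0.009
shift [1.18 8.74 1.28] rot [ 0.0036 -0.0084  0.0009]
```

Call:
{"method": "arm_command", "body": {"deltas": [{"xyz": [1,5,0],"delta_rot": [0.003,0,0],"claw": -1},{"xyz": [0,3,0],"delta_rot": [0,0,0],"claw": -1},{"xyz": [0,1,0],"delta_rot": [0,0,0],"claw": -1}]}}

```text
t: 19.6
position: [0.4317, 0.3269, 0.0718]
orientation: [-0.015, 0.707, -0.706, 0.016]
force: [0.5, -0.2, -0.7]
finger_gap: 0.197
```

Call:
{"method": "arm_command", "body": {"deltas": [{"xyz": [0,0.8,0],"delta_rot": [0,0,0],"claw": -1},{"xyz": [0,0.5,0],"delta_rot": [0,0,0],"claw": -1}]}}

```text
t: 19.8
position: [0.432, 0.327, 0.0717]
orientation: [-0.015, 0.707, -0.707, 0.016]
force: [-1.8, -0.6, 0.8]
finger_gap: 0.196
```

```bash
python3 d.py .4308 .325 .0716 -3.09
```

```text
t 19.8 p [0.432  0.327  0.0717] yaw -3.098 q6 2.045 F [-1.85 -0.64  0.76] T [-0.286  0.45  -0.034] qd 0.003
shift [1.27 0.1  1.99] rot [ 0.001  -0.0079 -0.001 ]
```

Call:
{"method": "arm_command", "body": {"deltas": [{"xyz": [0,0,0],"delta_rot": [0,0,0],"claw": -0.4},{"xyz": [0,0,0],"delta_rot": [0,0,0],"claw": 0},{"xyz": [0,0,0],"delta_rot": [0,0,0],"claw": 0},{"xyz": [0,0,0],"delta_rot": [0,0,0],"claw": 0}]}}

```text
t: 20.2
position: [0.4346, 0.3286, 0.0739]
orientation: [-0.013, 0.709, -0.705, 0.018]
force: [-0.6, 0.0, -0.3]
finger_gap: 0.502
```

Call:
{"method": "arm_command", "body": {"deltas": [{"xyz": [0,-10,0],"delta_rot": [0,0,0],"claw": 0},{"xyz": [0,-15,0],"delta_rot": [0,0,0],"claw": 0},{"xyz": [0,-30,0],"delta_rot": [0,0,0],"claw": 0},{"xyz": [0,-40,0],"delta_rot": [0,0,0],"claw": 0},{"xyz": [0,-40,0],"delta_rot": [0,0,0],"claw": 0},{"xyz": [0,-20,0],"delta_rot": [0,0,0],"claw": 0},{"xyz": [0,0,0],"delta_rot": [0,0,0],"claw": 0},{"xyz": [0,0,0],"delta_rot": [0,0,0],"claw": 0}]}}

```text
t: 21.0
position: [0.4342, 0.3283, 0.2428]
orientation: [-0.011, 0.71, -0.704, 0.02]
force: [-0.0, 0.4, -0.2]
finger_gap: 0.5
```

```bash
python3 d.py .4308 .325 .21 -3.09
python3 - <<'E'
from h import *
s=snap('wrist','w10');d=snap('side','s10');c=snap('scene','c10')
cv2.imwrite('pics/a10.png',np.hstack([cv2.resize(x,(400,300)) for x in (s['image'],c['image'])]))
C=cloud(s);Z=C[...,2];im=s['image'].astype(int)
m=(im.max(-1)<60)&(Z>0.09)&(Z<0.115)&(abs(C[...,0]-.432)<.08)&(abs(C[...,1]-.325)<.03)
k,l,st,ce=cv2.connectedComponentsWithStats(m.astype(np.uint8));i=1+np.argmax(st[1:,4]);P=C[l==i]
print(cv2.minAreaRect((P[:,:2]*1000).astype(np.float32)),np.percentile(P[:,2],[5,50,95]))
A=np.c_[P[:,:2]-P[:,:2].mean(0),np.ones(len(P))];print('slope',np.linalg.lstsq(A,P[:,2],rcond=None)[0])
m=(abs(Z-.065)<.005)&(abs(C[...,0]-.432)<.1)&(abs(C[...,1]-.323)<.07)&(im.max(-1)-im.min(-1)<25);print(cv2.minAreaRect((C[m][:,:2]*1000).astype(np.float32)))
C=cloud(d);m=(np.hypot(C[...,0]-.614,C[...,1]+.018)<.016)&(np.hypot(C[...,0]-.614,C[...,1]+.018)>.013)&(C[...,2]>.11);print('nut z',np.median(C[m][:,2]))
E
```

```text
t 21.0 p [0.4342 0.3283 0.2428] yaw -3.098 q6 2.045 F [-0.04  0.39 -0.21] T [-0.011  0.062  0.025] qd 0.022
shift [ 3.93 32.7   3.36] rot [ 0.0076 -0.0081 -0.0133]
((436.2096252441406, 325.9439697265625), (98.98521423339844, 16.982824325561523), 2.19148588180542) [0.09636389 0.09941901 0.10088106]
slope [-0.00270471 -0.03250708  0.09914936]
((432.63763427734375, 322.64398193359375), (188.56454467773438, 120.41548919677734), 0.43456676602363586)
nut z 0.13652565238196418
```

View pics/a10.png

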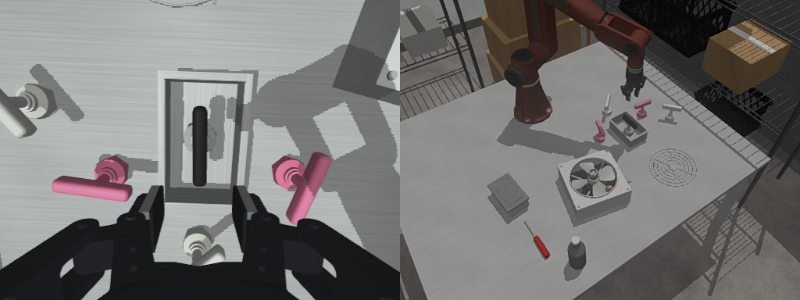

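Everything measures as it should: the wrench is upright in the pan with its handle top at 0.100, the nut is up about 5.8 mm, the pan hasn't moved, and the arm is clear. Handing in.

```bash
python3 -c "
from plant import *
print(finish_job())"
```

```text
the job is handed in; nothing more can be done
None
```

The nut is broken loose and backed off about 5.8 mm (roughly 0.42 turn). The wrench is standing upright in the pan again, released, and I handed the job in at about 21 s. No verdict was reported, so this rests on my own measurements.

- **Fitting the socket:** I lowered it onto the nut with at most about 8 N. It dropped in as I turned clockwise, about 17 mm from the point of first contact, to a hard stop.
- **Turning:** I only turned it clockwise. The wrench rose steadily, and the push on it stayed under about 8 N.
- **Nut:** After I lifted the socket off, the wrist camera showed the nut's top about 5.8 mm higher, with the thread end unchanged. Its flats had turned about 2.6 rad, which fits a 5.8 mm climb.
- **Wrench and pan:** The top of the handle is level at 0.100 m, about 4 mm from the pan's centre. The pan moved less than 1 mm. The arm was about 14 cm clear, with almost no force on the gripper.

**Checks that disagreed or were not made:**
- The wrist torque read only about 0.05–0.1 N m while turning, below the expected 0.2–0.35 N m. I therefore never clearly felt the nut go slack, and judged it from the climb and the pictures instead.
- Over the first 1.5 rad of turning the wrench rose less than the thread pitch suggests. That was probably take-up of the worn drive and the nut's play.
- I did not measure the tub and screwdriver again. They looked in place in the last picture, and the arm never went near them.

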